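Shut the vent of the draught screen with the hook pole

TASK

The powder tub is about to be opened and the vent in the draught screen still stands open to the extractor. Pick up the hook pole, pass its hook sideways through the ring eye on the vent, and with it pull the vent fully shut, over its spring catch, firmly but without wrenching at it and without your hand touching the screen; then unhook the pole and lay it flat on the table on the robot's side of the screen, leaving all the other things where they are.

Things in the scene. Friction and masses are not known exactly. Their poses are not given: they have to be found in the camera images.
- pole_grip (a point): Where to grip the hook pole: its balance point, centre of the square wooden shaft, 22 mm wide (y), 24 mm high (z), lying flat (this point 12 mm up). Axes are the pole's: x along the shaft to the hook, z up as it lies. Wood from 220 mm behind to 120 mm ahead, 19 mm ferrule to 150, then an 8 mm steel rod to 250 mm, there bent to the side (+y) into a prong 36 mm long. About 0.24 kg.
- pole_butt (a point): Rear end of the pole (rubber butt, 23 mm across): 248 mm behind pole_grip along pole x. Axes are the pole's.
- hook (a point): Middle of the pole's prong: 248 mm ahead (pole x) and 18 mm to the side (pole +y) of pole_grip, at the same height. The prong is 8 mm thick with a round end and runs along pole y. Axes are the pole's.
- hook_tip (a point): Round end of the prong: 246 mm ahead and 38 mm to the side (pole +y) of pole_grip. Axes are the pole's.
- eye (a point): Centre of the steel ring eye on the robot side of the vent, near its top edge, midway along it. Hole 19 mm wide, wire 5 mm thick; the hole's axis is y (parallel to the hinge), so the prong goes in along +y. Axes are the vent's (see vent_hinge): the eye lies 222 mm up (z) and 34 mm out on the robot side (x = -0.034) of vent_hinge; the panel's face is 23 mm behind its centre. Do not load it beyond 35 N.
- vent_hinge (a point): Middle of the vent's bottom hinge line, which runs along y, 55 mm above the table in the middle plane of the screen. Axes are the vent's and lean with it: z from the hinge up the panel, x square to the panel, towards the side it opens to. The vent: a clear panel in an aluminium frame, 388 mm wide, 236 mm high, 22 mm thick, about 0.4 kg.
- vent (a joint): Vent angle, rad: 0 fully shut (upright), growing as its top leans away from the robot, to a stop at 1.0. A stiff friction hinge (0.5 N m): it stays where it is left, 2 to 6 N at the eye moves it. From about 0.05 rad a sprung roller catch in the head bar resists: about 18 to 23 N at the eye takes it over at about 0.015 rad, then the pull drops and the catch draws it shut against the stop at 0.
- screen: The draught screen, fixed to the table: upright aluminium frame 460 mm wide, 340 mm high, 30 mm thick. Origin: centre of its foot, on the table. y along the screen; x square to it, away from the robot, to the side the vent opens to; z up. Its opening is 400 mm wide, from 46 to 311 mm up (304 at the catch, at mid-width). Feet under both ends reach 60 mm out to both sides.
- dev_bottle: Leave alone: white developer bottle, 80 mm across, 217 mm tall; origin at the centre of its underside.
- powder_tub: Leave alone: blue-grey powder tub with its lid on, 132 mm across, 132 mm tall; origin at the centre of its underside.
- bowl: Leave alone: black mixing bowl, 130 mm across, 55 mm tall; origin at the centre of its underside.
- tint_brush: Leave alone: black tint brush lying flat, 200 mm long; not a task thing; origin near its middle, on its underside.
- carton: Leave alone: brown gable-top drink carton, 60 x 60 x 126 mm; origin at the centre of its underside.
- juice: Leave alone: small drink bottle, 56 mm across, 150 mm tall; origin at the centre of its underside.
- phone: Leave alone: plain phone lying flat, 148 x 72 x 9 mm; origin at the centre of its underside.
- tub_lid: Leave alone: spare blue-grey tub lid lying flat, a disc 120 mm across, 12 mm thick; origin at the centre of its underside.

How it is judged:
On the way, in this order (a step that is already met when the one before it is completed fails the run):
1. the prong is through the ring eye while the vent still stands open (distance between hook and eye below 0.02 m and y of hook_tip in the frame of eye above 0.005 m and value of joint vent above 0.2 rad), for 0.2 s.
2. the vent is pulled fully shut with the prong still in the eye (distance between hook and eye below 0.02 m and y of hook_tip in the frame of eye above 0.005 m and value of joint vent below 0.012 rad), for 0.2 s.
At the end, for the whole second after the job is handed in: The vent is fully shut in its catch (within 0.012 rad), the pole is off the eye and lies flat and at rest on the table (grip and hook points less than 25 mm up) on the robot's side of the screen (value of joint vent below 0.012 rad and height (world z) of each of pole_grip, hook below 0.025 m and x of hook in the frame of screen below -0.03 m and x of pole_grip in the frame of screen below -0.1 m and linear speed of pole below 0.02 m/s); the robot touches nothing.
It fails at once if the pole presses or pulls on the screen or its vent with more than 35 N (contact force between pole and screen above 35 N).
It fails at once if the robot itself touches the screen or its vent (contact force between any of the arm, the fingers and screen above 1 N).
It fails at once if one of the other things is moved by more than 30 mm (distance of any of dev_bottle, powder_tub, bowl, tint_brush, carton, juice, phone, tub_lid from where it was at the start of the episode above 0.03 m).
It also fails if it takes over 66 s, if anything falls off the work surface, if the arm or the gripper's body presses on something with over 40 N, if the wrist force passes 120 N, or if a joint passes its speed limit or range.

ROBOT

A 7-joint arm with a two-finger parallel gripper is mounted at the origin on the work surface. World frame = base frame: x ahead of the robot, y to its left, z up, the work surface at z = 0. Lengths are in m, angles in rad, forces in N, time in s.
With the tool pointing down it reaches from about 0.425 to 0.925 m from the base axis. Payload 6.8 kg.
Tool frame: the origin (TCP) lies at the very end of the fingers, on their centre line; the grasp point (between the pads) lies 19 mm behind it; z points along the fingers, x is the direction in which the jaws open and shut, and the axes are right-handed (so a half turn about z gives the same grasp; the last joint's range is limited). The gripper opens to 85 mm and grips with 20 to 120 N. Pads are 22 mm wide; open, the fingers measure 114 mm over their backs; the gripper's body (76 mm by 85 mm) begins 54 mm behind the grasp point. The pads swing forward as they close: fully open they stand 13 mm farther back than shut.
Start: joints at [-1.358, 0.477, 0.022, 1.555, -0.011, 1.109, -0.083], TCP at [0.213, 0.641, 0.231] pointing down, gripper open.
Joint ranges: [-2.96, 2.96], [-0.34, 2.1], [-1.41, 1.46], [0.24, 2.44], [-1.37, 4.51], [0.17, 1.92], [-2.96, 2.96]. Speed limits (rad/s): [2.39, 2.39, 3.14, 3.14, 3.14, 3.14, 3.14].

INTERFACE

Orientations are given as a rotation vector (axis times angle).
In Python, from bench import * gives the robot as it stands.
- The arm moves only by the tool servo_tool, never from a script. Its argument "increments" is one flat list of numbers, 7 for each row, row after row: the shift along the tool's x, y, z in mm, then the turn, a rotation vector about the tool's x, y, z in rad, then the finger opening in mm, from 0 to 85.4. In form: [tx, ty, tz, wx, wy, wz, fingers, tx, ty, tz, wx, wy, wz, fingers, ...]. A call has exactly 8 rows; each row shifts and turns the commanded pose from where the row before left it, along the tool's axes as they then stand; what a row does not reach is not made up. A row lasts 1/8 s, in which the tool goes at most 62.5 mm and 10.7 degrees, less where a joint would pass 70% of its speed; a pose out of reach is approached as far as the arm can. A call is refused whole if a number of a shift passes 62.5 or a number of a turn 0.188, either way. A call with a gripper value outside its range is refused whole. The fingers move at their own pace and stop on an object; "squeeze" is the grip in N (left out, the last holds). Time passes only in rows, so rows that do not move let the fingers close, or fill a call up. It gives the time, the measured TCP pose, the force and the opening at its end, in the units of the state.
- get_obs(): the state, without advancing time (a new reading comes with each control period).
- grab_frame(name): name is "scene" or "side" or "wrist"; returns (picture, depth): 420x560x3 uint8, red, green, blue; 420x560 float32, m along the optical axis (not along the pixel's ray), 0 where there is no reading.
- calibration(name): a dict with "fx", "fy", "cx", "cy" (pixels), "eye" and "orientation" of the camera in the world; the wrist camera has in their place "T_tool_cam" (4x4, takes a point from camera to tool coordinates, whose origin is the TCP and whose axes are the tool frame's). Camera axes: x right, y up, looking along -z (the intrinsics and any distortion apply to the point x, -y, -z); pixel columns grow to the right and rows downward; lengths in m; the calibration is good to about 2 mm. The wrist camera is an equidistant fisheye: a pixel r from the principal point sees the ray r / f radians off the axis. A picture is of the moment at which its call begins: read the wrist's pose just before it. calibration takes no time and is no camera call.
- hand_in(): hands the job in, once; it reports no verdict.
The state is a dict: "clock": time; "joints": joint angles; "qvel": joint speeds; "tau": joint torques, N m; "tcp_pos": TCP position; "orientation": TCP orientation; "contact_force": force on the tool from outside, world axes, zero at the start; "moment": the same for the moment, N m; "grip_width": finger opening in m.
Only numpy, scipy, OpenCV 4.12 (cv2) and the standard library are available. Lean on these libraries where they do the work, as an engineer would, in place of code of your own. Each camera call takes 0.05 s, during which the arm holds its last target.

## Working session

There is one attempt and no reset: what is moved stays moved. The work goes in short steps, Python scripts to look and compute and a tool call to move; the robot and the scene stay as the last step left them, time stands still between calls to the robot, and variables do not carry over. Pictures are saved under pics/ and viewed, and the job is handed in when it is done.

Besides the shell and the picture viewer there is one more tool, called after ">>>" as name(argument=value, ...) on one line, values as JSON. servo_tool: Moves the arm, as the interface text tells. Its arguments: {"type":"object","properties":{"increments":{"type":"array","items":{"type":"number"}},"squeeze":{"type":"number"}},"required":["increments"]}

```bash
ls; mkdir -p pics; python3 - <<'E'
from bench import *
import cv2,numpy as np
print(get_obs())
for n in ["scene","side","wrist"]:
    p,d=grab_frame(n); cv2.imwrite(f"pics/a_{n}.png",p[:,:,::-1]); np.save(f"pics/a_{n}_d.npy",d); print(n,calibration(n), (d>0).mean())
E
```

```text
pics
{'clock': 0.0, 'joints': array([-1.35809308,  0.4778065 ,  0.02236581,  1.55647112, -0.01150249,
        1.10928986, -0.0830991 ]), 'qvel': array([ 2.11880720e-03, -3.53786134e-04,  2.77346031e-04, -1.11152197e-03,
        9.84917990e-04, -4.47367230e-04,  5.37249917e-05]), 'tau': array([ 1.28365540e-03, -5.96434271e+01,  1.60813518e+00, -2.81192458e+01,
        1.24344896e-02,  9.02071421e-03, -2.46746197e-05]), 'tcp_pos': array([0.21268758, 0.63998406, 0.23031363]), 'orientation': array([ 2.54675307e+00,  1.83742549e+00, -2.20797803e-03]), 'contact_force': array([-0.16681793,  0.18711657,  0.42555955]), 'moment': array([-0.03264936,  0.01014527,  0.00211421]), 'grip_width': 0.08528399582867588}
scene {'fx': 485.4121761621998, 'fy': 485.4121761621998, 'cx': 275.111947047669, 'cy': 208.9975079720333, 'eye': array([1.30596735, 0.90582086, 0.96543109]), 'orientation': array([0.4744557 , 1.07653112, 2.13085035])} 0.9865263605442177
side {'fx': 487.17602434341154, 'fy': 487.17602434341154, 'cx': 288.375042206244, 'cy': 210.87598159183833, 'eye': array([-0.00387426, -0.59830768,  0.98724974]), 'orientation': array([ 0.8078891 , -0.25554054, -0.55003086])} 0.99578231292517
wrist {'fx': 325.19226210127806, 'fy': 325.19226210127806, 'cx': 270.4474916764133, 'cy': 206.6464669082845, 'T_tool_cam': array([[ 9.99999625e-01,  4.01120686e-05,  8.65660511e-04,
        -7.25584069e-04],
       [ 3.03373695e-04, -9.51920766e-01, -3.06344192e-01,
        -7.89722121e-02],
       [ 8.11752117e-04,  3.06344340e-01, -9.51920420e-01,
        -1.42208054e-01],
       [ 0.00000000e+00,  0.00000000e+00,  0.00000000e+00,
         1.00000000e+00]])} 0.995765306122449
```

View pics/a_scene.png

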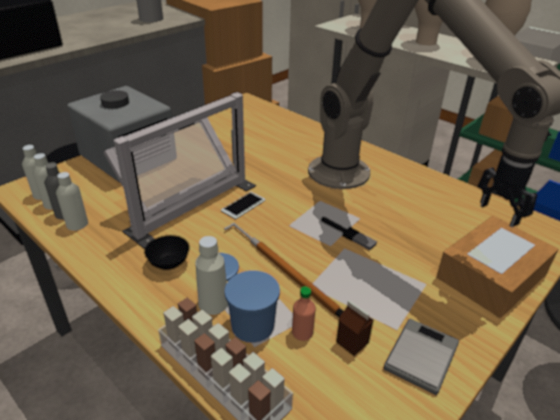

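View pics/a_side.png

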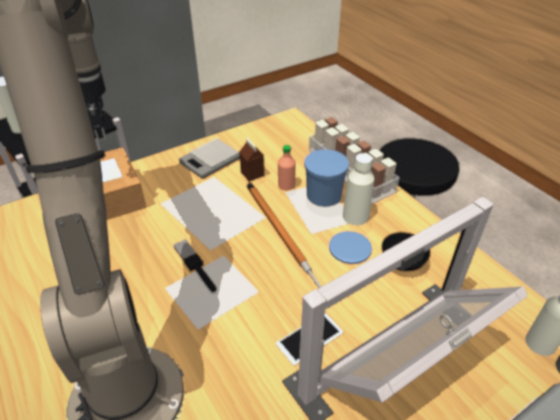

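View pics/a_wrist.png

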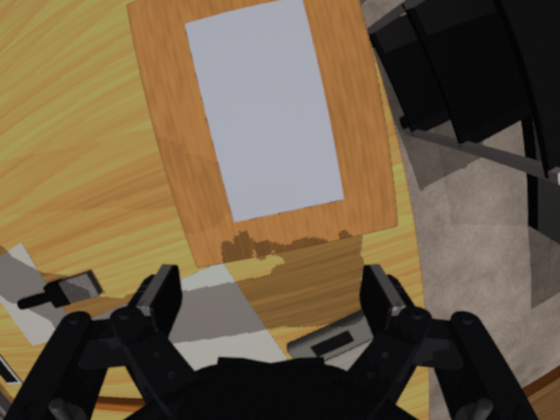

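```bash
cat > h.py <<'E'
import numpy as np,cv2
from scipy.spatial.transform import Rotation as R
from bench import *
CAL={n:calibration(n) for n in ("scene","side","wrist")}
def ray(n,u,v,tcp=None):
    c=CAL[n]
    if n!="wrist":
        d=np.array([(u-c['cx'])/c['fx'],-(v-c['cy'])/c['fy'],-1.0])
        return c['eye'],R.from_rotvec(c['orientation']).as_matrix()@d
    p,o=tcp; a=np.array([u-c['cx'],v-c['cy']]);r=np.hypot(*a);t=r/c['fx']
    s=np.sin(t)/max(r,1e-9)
    d=np.array([a[0]*s,-a[1]*s,-np.cos(t)])
    T=np.array(c['T_tool_cam']);Rm=R.from_rotvec(o).as_matrix()
    return p+Rm@T[:3,3],Rm@T[:3,:3]@d
def onz(n,u,v,z,tcp=None):
    e,d=ray(n,u,v,tcp);return e+d*(z-e[2])/d[2]
def dep(n,u,v,D):
    e,d=ray(n,u,v);return e+d*D[int(round(v)),int(round(u))]
def two(a,b):
    (p,d),(q,e)=a,b
    d=d/np.linalg.norm(d);e=e/np.linalg.norm(e)
    s=np.linalg.lstsq(np.c_[d,-e],q-p,rcond=None)[0]
    x,y=p+d*s[0],q+e*s[1];return (x+y)/2,np.linalg.norm(x-y)
def cloud(n,D):
    c=CAL[n];v,u=np.mgrid[:D.shape[0],:D.shape[1]]
    d=np.stack([(u-c['cx'])/c['fx'],-(v-c['cy'])/c['fy'],-np.ones(u.shape)],-1)*D[...,None]
    return d@R.from_rotvec(c['orientation']).as_matrix().T+c['eye']
E
python3 - <<'E'
from h import *
np.set_printoptions(precision=3,suppress=True)
import cv2
for n,r in (("scene",(90,190,290,350)),("side",(230,170,540,420))):
    im=cv2.imread(f"pics/a_{n}.png");x0,y0,x1,y1=r
    c=im[y0:y1,x0:x1];s=min(800/c.shape[1],600/c.shape[0]);cv2.imwrite(f"pics/b_{n}.png",cv2.resize(c,None,fx=s,fy=s,interpolation=cv2.INTER_CUBIC));print(n,s)
D={n:np.load(f"pics/a_{n}_d.npy") for n in("scene","side")}
for n,u,v in (("scene",232,228),("scene",258,245),("scene",340,310),("side",250,186),("side",305,265),("scene",122,150),("scene",240,105),("side",305,310),("side",485,212),("side",385,388),("side",518,295),("side",447,322)):
    print(n,u,v,dep(n,u,v,D[n]))
E
```

```text
scene 3.75
side 2.4
scene 232 228 [ 0.515 -0.029  0.001]
scene 258 245 [0.532 0.108 0.022]
scene 340 310 [0.567 0.443 0.025]
side 250 186 [0.562 0.446 0.022]
side 305 265 [0.517 0.084 0.022]
scene 122 150 [ 0.753 -0.19   0.314]
scene 240 105 [ 0.315 -0.194  0.307]
side 305 310 [ 0.301 -0.205  0.314]
side 485 212 [ 0.741 -0.215  0.326]
side 385 388 [ 0.357 -0.359  0.235]
side 518 295 [ 0.704 -0.358  0.234]
side 447 322 [ 0.584 -0.303  0.175]
```

View pics/b_scene.png

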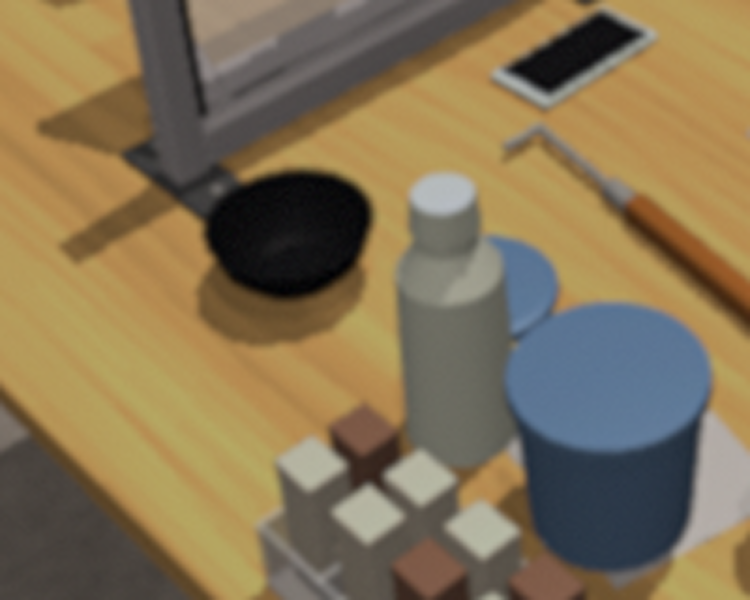

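View pics/b_side.png

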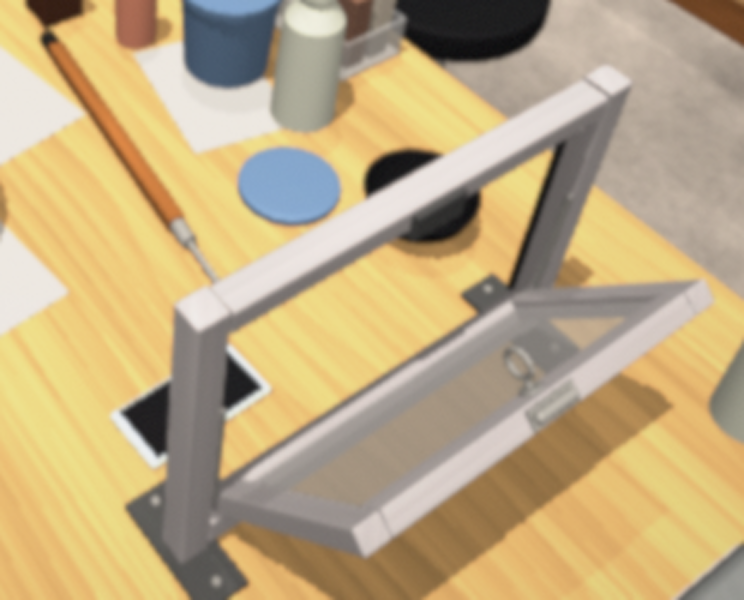

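```bash
python3 - <<'E'
from h import *
np.set_printoptions(precision=4,suppress=True)
D={n:np.load(f"pics/a_{n}_d.npy") for n in("scene","side")}
for n in D:
    P=cloud(n,D[n]); im=cv2.imread(f"pics/a_{n}.png"); hsv=cv2.cvtColor(im,cv2.COLOR_BGR2HSV)
    # top bar
    m=(abs(P[...,2]-.34)<.006)&(P[...,0]>.2)&(P[...,0]<.85)&(P[...,1]<-.1)&(P[...,1]>-.3)
    q=P[m]; c=q.mean(0); w,V=np.linalg.eigh(np.cov(q[:,:2].T)); t=V[:,1]*np.sign(V[0,1])
    s=(q[:,:2]-c[:2])@t; u=(q[:,:2]-c[:2])@V[:,0]
    print(n,"bar",len(q),c,"dir",t,np.degrees(np.arctan2(t[1],t[0])),"s",np.percentile(s,[0,1,99,100]),"u",np.percentile(u,[2,98]),"ctr",c[:2]+t*(s.max()+s.min())/2)
    # wood of pole
    m=(hsv[...,0]>4)&(hsv[...,0]<14)&(hsv[...,1]>150)&(P[...,0]>.45)&(P[...,0]<.65)&(P[...,1]>0)&(P[...,1]<.5)&(P[...,2]<.05)
    m=m.astype(np.uint8); k,l,st,ce=cv2.connectedComponentsWithStats(m); i=1+np.argmax(st[1:,4]); mm=l==i
    q=P[mm]; z=np.percentile(q[:,2],[5,50,95]); q=q[q[:,2]>.018]
    c=q.mean(0); w,V=np.linalg.eigh(np.cov(q[:,:2].T)); t=V[:,1]*-np.sign(V[1,1]); s=(q[:,:2]-c[:2])@t
    print(" pole",mm.sum(),z,c,t,"yaw",np.arctan2(t[1],t[0]),"ends",c[:2]+t*np.percentile(s,.5),c[:2]+t*np.percentile(s,99.5),np.ptp(s))
n="scene"
im=cv2.imread("pics/a_scene.png")
for nm,(x0,y0,x1,y1) in {"c1":(120,100,250,200),"c2":(210,205,290,265)}.items():
    c=im[y0:y1,x0:x1]; cv2.imwrite(f"pics/{nm}.png",cv2.resize(c,None,fx=6,fy=6,interpolation=cv2.INTER_CUBIC))
im=cv2.imread("pics/a_side.png");c=im[270:370,390:520];cv2.imwrite("pics/c3.png",cv2.resize(c,None,fx=6,fy=6,interpolation=cv2.INTER_CUBIC))
E
```

```text
scene bar 831 [ 0.552  -0.2005  0.338 ] dir [0.9999 0.0155] 0.8882127361934807 s [-0.251  -0.2452  0.2072  0.2094] u [-0.0138  0.0175] ctr [ 0.5312 -0.2009]
 pole 282 [0.0101 0.0229 0.0276] [0.5536 0.3146 0.0238] [-0.1242 -0.9923] yaw -1.6953331180828133 ends [0.5666 0.4184] [0.5388 0.1958] 0.2260264845769157
side bar 3193 [ 0.5043 -0.2077  0.3389] dir [0.9999 0.016 ] 0.9174026947368239 s [-0.2041 -0.2023  0.2484  0.2548] u [-0.0155  0.0134] ctr [ 0.5296 -0.2073]
 pole 488 [0.0195 0.0253 0.0297] [0.5356 0.2488 0.0253] [-0.1249 -0.9922] yaw -1.6959930740903069 ends [0.5588 0.4329] [0.5171 0.1013] 0.3428952313927751
```

View pics/c1.png

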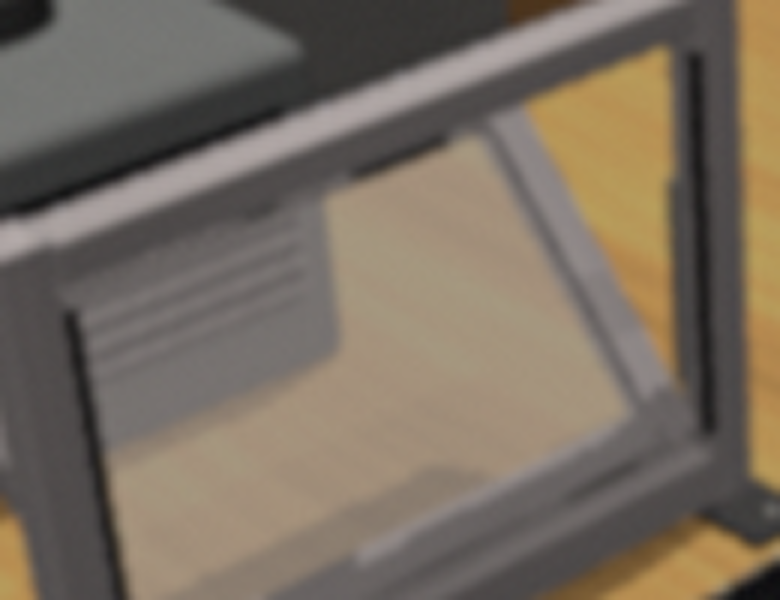

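View pics/c3.png

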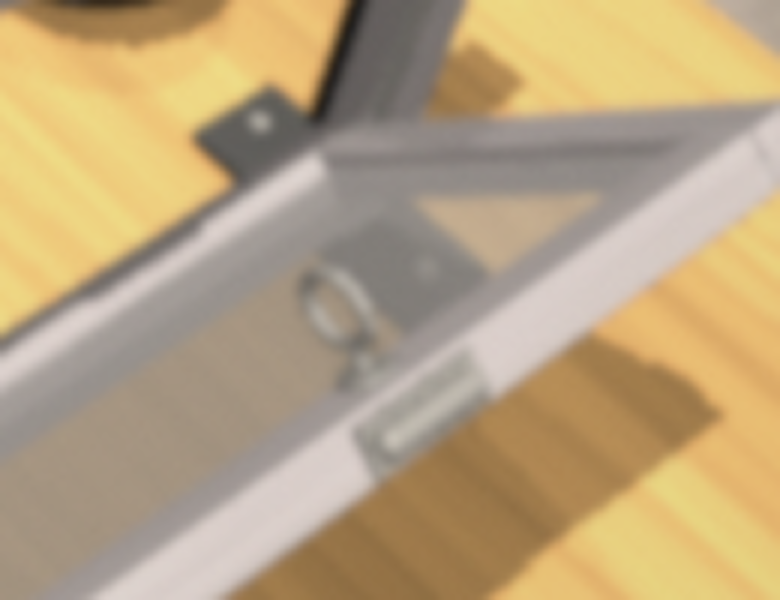

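View pics/c2.png

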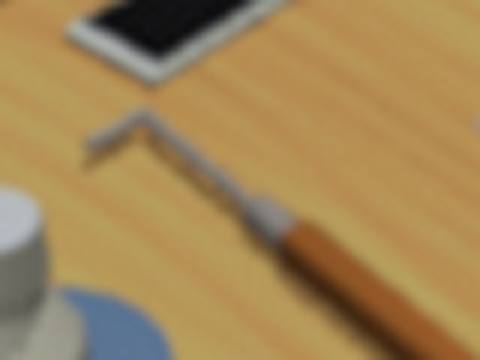

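```bash
python3 - <<'E'
from h import *
np.set_printoptions(precision=4,suppress=True)
D=np.load("pics/a_side_d.npy");P=cloud("side",D)
q=P[(P[...,1]<-.225)&(P[...,1]>-.40)&(P[...,2]>.06)&(P[...,2]<.28)&(P[...,0]>.32)&(P[...,0]<.75)]
print(len(q))
# profile in (Y,Z): histogram relative to screen frame
t=np.array([.9999,.0157]);nrm=np.array([.0157,-.9999]);ctr=np.array([.530,-.204])
X=(q[:,:2]-ctr)@nrm; Y=(q[:,:2]-ctr)@t; Z=q[:,2]-.055
best=None
for th in np.arange(.3,1.01,.005):
    a=-0.0
    vx=X*np.cos(th)-Z*np.sin(th); # x in vent
    h,e=np.histogram(vx,bins=np.arange(-.06,.06,.004)); 
    if best is None or h.max()>best[0]: best=(h.max(),th,e[h.argmax()])
print(best)
for th in (best[1],):
    vx=X*np.cos(th)-Z*np.sin(th); vz=X*np.sin(th)+Z*np.cos(th)
    print("vx hist",np.histogram(vx,bins=np.arange(-.06,.06,.006)));print("vz",np.percentile(vz,[1,50,98,100]))
    s=(vx<-.03)&(abs(Y)<.03); print("ring pts",s.sum(),Y[s],vx[s],vz[s])
    up=(vz>.232)&(abs(vx)<.013);print("top",up.sum(),vx[up].mean(),vz[up].mean())
    th_=th
# top face fit: points of top face vertical to panel
e,d=ray("side",445.8,321.7)
for th in (.6,.65,.7,.75,.8):
    x=.222*np.sin(th)-.034*np.cos(th); z=.055+.222*np.cos(th)+.034*np.sin(th)
    p=np.r_[ctr+nrm*x,z]; w=p-e; u=d/np.linalg.norm(d); print(th,p,"ray miss",w-u*(w@u), "ray at x=.53",e+d*(p[0]-e[0])/d[0])
E
```

```text
8801
(np.int64(4625), np.float64(0.7100000000000004), np.float64(-0.003999999999999948))
vx hist (array([   0,    0,   19,   21,   16,   21,   22,   30, 2200, 5018,  758,
        652,   43,    0,    0,    0,    0,    0,    0]), array([-0.06 , -0.054, -0.048, -0.042, -0.036, -0.03 , -0.024, -0.018,
       -0.012, -0.006, -0.   ,  0.006,  0.012,  0.018,  0.024,  0.03 ,
        0.036,  0.042,  0.048,  0.054]))
vz [0.039  0.1731 0.2421 0.2509]
ring pts 56 [ 0.0025 -0.0003 -0.0004  0.0017  0.0014 -0.0012 -0.0012 -0.0015 -0.0009
 -0.0009 -0.0013 -0.0006  0.0024 -0.0019 -0.0008 -0.0016 -0.0018 -0.0013
 -0.0011 -0.0002  0.0006  0.0013 -0.0023  0.0003 -0.0012 -0.001  -0.0025
  0.0004  0.0013 -0.0019 -0.0002  0.0005 -0.0018  0.0001 -0.0015  0.0018
 -0.0015 -0.0003  0.0033 -0.0006  0.     -0.0012 -0.001  -0.0016 -0.002
  0.0002 -0.0012  0.0013 -0.0019 -0.0007  0.0025 -0.0017 -0.0014  0.0013
 -0.0037 -0.0002] [-0.0447 -0.046  -0.046  -0.045  -0.0451 -0.0446 -0.0445 -0.0447 -0.0443
 -0.0443 -0.0445 -0.0441 -0.0426 -0.0429 -0.0423 -0.0427 -0.0428 -0.0425
 -0.0424 -0.0419 -0.0415 -0.0412 -0.0411 -0
[... 532 characters left out ...]
215  0.2128 0.2345
 0.2364 0.2407 0.2119 0.2155 0.2188 0.2348 0.2394 0.2387 0.2146 0.2157
 0.214  0.2362 0.2385 0.2374 0.2402 0.2382]
top 2439 6.719076748157506e-05 0.23899428583516155
0.6 [ 0.5315 -0.3013  0.2574] ray miss [0.001  0.0265 0.0105] ray at x=.53 [ 0.5315 -0.3273  0.2455]
0.65 [ 0.5317 -0.3113  0.2523] ray miss [0.0005 0.0162 0.0063] ray at x=.53 [ 0.5317 -0.3272  0.2453]
0.7 [ 0.5318 -0.321   0.2467] ray miss [-0.0003  0.006   0.002 ] ray at x=.53 [ 0.5318 -0.3271  0.2451]
0.75 [ 0.532  -0.3304  0.2406] ray miss [-0.0013 -0.004  -0.0024] ray at x=.53 [ 0.532  -0.3271  0.2449]
0.8 [ 0.5321 -0.3396  0.2341] ray miss [-0.0026 -0.0139 -0.007 ] ray at x=.53 [ 0.5321 -0.327   0.2447]
```

```bash
cat >> h.py <<'E'
def plan(target,yaw,N=8,start=None,f=85,pitch=None):
    """linear move to a tool pose; tool x at yaw, tool down (or given rotation); prints rows"""
    if start is None:
        o=get_obs();start=(o['tcp_pos'],o['orientation'])
    p,Rm=np.array(start[0]),R.from_rotvec(start[1])
    Rt=R.from_matrix(np.array([[np.cos(yaw),np.sin(yaw),0],[np.sin(yaw),-np.cos(yaw),0],[0,0,-1]]).astype(float))
    if pitch: Rt=R.from_rotvec(pitch)*Rt
    rv=(Rm.inv()*Rt).as_rotvec(); dp=(np.array(target)-p)/N
    for i in range(N):
        t=Rm.inv().apply(dp)*1000
        print(", ".join(f"{x:.0f}" for x in t)+", "+", ".join(f"{x:.3f}" for x in rv/N)+f", {f},")
        Rm=Rm*R.from_rotvec(rv/N)
E
python3 - <<'E'
from h import *
plan((.53,-.13,.47),-.016,16)
E
```

```text
-39, 34, -15, 0.000, 0.000, 0.079, 85,
-37, 37, -15, 0.000, 0.000, 0.079, 85,
-34, 40, -15, 0.000, 0.000, 0.079, 85,
-30, 42, -15, 0.000, 0.000, 0.079, 85,
-27, 45, -15, 0.000, 0.000, 0.079, 85,
-23, 47, -15, 0.000, 0.000, 0.079, 85,
-20, 48, -15, 0.000, 0.000, 0.079, 85,
-16, 50, -15, 0.000, 0.000, 0.079, 85,
-12, 51, -15, 0.000, 0.000, 0.079, 85,
-8, 51, -15, 0.000, 0.000, 0.079, 85,
-4, 52, -15, 0.000, 0.000, 0.079, 85,
1, 52, -15, 0.000, 0.000, 0.079, 85,
5, 52, -15, 0.000, 0.000, 0.079, 85,
9, 51, -15, 0.000, 0.000, 0.079, 85,
13, 50, -15, 0.000, 0.000, 0.079, 85,
17, 49, -15, 0.000, 0.000, 0.079, 85,
```

>>> servo_tool(increments=[-39, 34, -15, 0, 0, 0.079, 85, -37, 37, -15, 0, 0, 0.079, 85, -34, 40, -15, 0, 0, 0.079, 85, -30, 42, -15, 0, 0, 0.079, 85, -27, 45, -15, 0, 0, 0.079, 85, -23, 47, -15, 0, 0, 0.079, 85, -20, 48, -15, 0, 0, 0.079, 85, -16, 50, -15, 0, 0, 0.079, 85])

```text
clock: 1.15
tcp_pos: [0.3721, 0.2527, 0.3517]
orientation: [-2.994, -0.951, 0.0]
contact_force: [0.5, 0.3, -0.3]
grip_width: 0.0851
```

>>> servo_tool(increments=[-12, 51, -15, 0, 0, 0.079, 85, -8, 51, -15, 0, 0, 0.079, 85, -4, 52, -15, 0, 0, 0.079, 85, 1, 52, -15, 0, 0, 0.079, 85, 5, 52, -15, 0, 0, 0.079, 85, 9, 51, -15, 0, 0, 0.079, 85, 13, 50, -15, 0, 0, 0.079, 85, 17, 49, -15, 0, 0, 0.079, 85])

```text
clock: 2.15
tcp_pos: [0.5313, -0.1309, 0.4718]
orientation: [-3.141, 0.025, -0.001]
contact_force: [0.7, -0.3, -0.1]
grip_width: 0.0852
```

```bash
cat > snap.py <<'E'
from h import *
import sys
def snap(tag,n="wrist"):
    o=get_obs();p,d=grab_frame(n);cv2.imwrite(f"pics/{tag}.png",p[:,:,::-1])
    np.savez(f"pics/{tag}.npz",p=o['tcp_pos'],o=o['orientation'],d=d)
    print(o['clock'],o['tcp_pos'].round(4),o['orientation'].round(4),np.abs(o['qvel']).max().round(3),o['contact_force'].round(1),o['grip_width'])
if __name__=="__main__": snap(*sys.argv[1:])
E
python3 snap.py w1
```

```text
2.15 [ 0.5313 -0.1309  0.4718] [-3.141e+00  2.500e-02 -6.000e-04] 0.709 [ 0.7 -0.3 -0.1] 0.08516878880116974
```

View pics/w1.png

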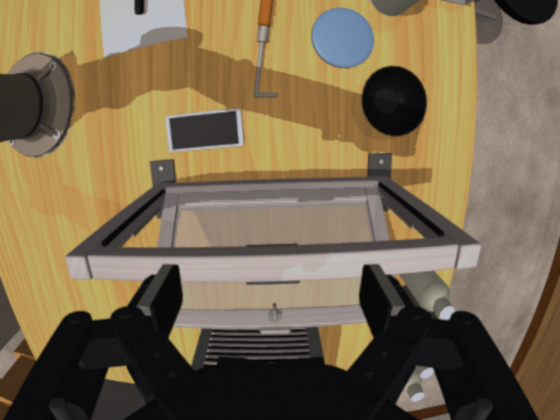

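>>> servo_tool(increments=[0, 30, 0, 0, 0, 0, 85, 0, 10, 0, 0, 0, 0, 85, 0, 0, 0, 0, 0, 0, 85, 0, 0, 0, 0, 0, 0, 85, 0, 0, 0, 0, 0, 0, 85, 0, 0, 0, 0, 0, 0, 85, 0, 0, 0, 0, 0, 0, 85, 0, 0, 0, 0, 0, 0, 85])

```text
clock: 3.2
tcp_pos: [0.5305, -0.1693, 0.4713]
orientation: [-3.142, 0.022, -0.0]
contact_force: [0.8, -0.0, -0.4]
grip_width: 0.0848
```

```bash
python3 snap.py w2; python3 - <<'E'
import cv2
im=cv2.imread("pics/w2.png")
for n,(x0,y0,x1,y1) in {"w2e":(200,200,350,320),"w2h":(200,0,350,112)}.items():
    cv2.imwrite(f"pics/{n}.png",cv2.resize(im[y0:y1,x0:x1],None,fx=5,fy=5,interpolation=cv2.INTER_CUBIC))
E
```

```text
3.2 [ 0.5305 -0.1693  0.4713] [-3.1415  0.0217 -0.    ] 0.002 [ 0.8 -0.  -0.4] 0.08478917112108314
```

View pics/w2e.png

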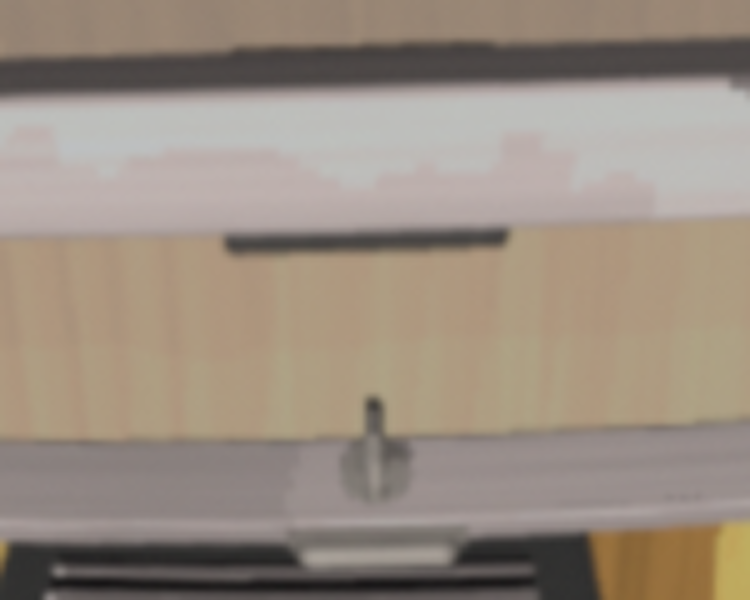

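View pics/w2h.png

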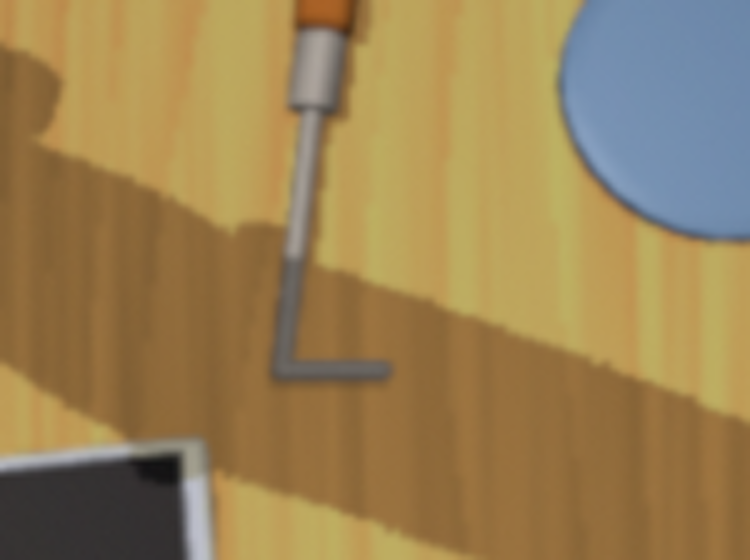

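```bash
python3 - <<'E'
from h import *
np.set_printoptions(precision=4,suppress=True)
z=np.load("pics/w2.npz");tcp=(z['p'],z['o'])
e,d=ray("wrist",274.6,279.2,tcp); e2,d2=ray("side",445.8,321.7)
print("cam",e,d)
p,g=two((e,d),(e2,d2));print("tip ray vs side ray",p,g)
# shift: tangent line -> centre line offset 14.5 mm perpendicular (in YZ), away from bar (toward -Y)
dy=d[1:]/np.linalg.norm(d[1:]); n=np.array([-dy[1],dy[0]]); n*=np.sign(-n[0])
e3=e.copy();e3[1:]+=.0145*n
p,g=two((e3,d),(e2,d2));print("eye",p,g)
D=z['d']
for u,v in ((274.6,282),(274.8,285),(275,290),(275,294)):
    uu,vv=int(round(u)),int(round(v)); dd=ray("wrist",u,v,tcp)[1]; 
    c=np.array(CAL['wrist']['T_tool_cam'])[:3,:3]; cd=(R.from_rotvec(tcp[1]).as_matrix()@c).T@dd
    print(u,v,e+dd*D[vv,uu]/-cd[2])
def P(u,v,zz): return onz("wrist",u,v,zz,tcp)
f=lambda u,v:(200+u/5,v/5)
a=P(*f(283,372),.012);b=P(*f(388,371),.012);r=P(*f(312,112),.012)
print("bend",a,"tip",b,"rod start",r)
for zz in (.34,):
    print("bar front edge ctr",P(*f(375,88),zz),"back",P(*f(375,225),zz), "hole catch", P(*f(228,242),.304),P(*f(507,236),.304))
E
```

```text
cam [ 0.5311 -0.0913  0.6135] [ 0.0047 -0.5105 -0.8598]
tip ray vs side ray [ 0.5365 -0.3207  0.2327] 0.008662172959750244
eye [ 0.5328 -0.327   0.2443] 0.0008639044642111753
274.6 282 [ 0.5331 -0.3138  0.246 ]
274.8 285 [ 0.5333 -0.3148  0.2519]
275 290 [ 0.5334 -0.3203  0.2555]
275 294 [ 0.5334 -0.3249  0.2579]
bend [ 0.5063 -0.034   0.012 ] tip [ 0.5443 -0.0343  0.012 ] rod start [0.5182 0.0651 0.012 ]
bar front edge ctr [ 0.5357 -0.016   0.34  ] back [ 0.5353 -0.0403  0.34  ] hole catch [ 0.5085 -0.0362  0.304 ] [ 0.5605 -0.0356  0.304 ]
```

```bash
python3 - <<'E'
from h import *
plan((.535,.216,.17),-.125,8)
E
```

```text
-0, -48, 38, -0.000, -0.000, 0.014, 85,
-1, -48, 38, -0.000, -0.000, 0.014, 85,
-1, -48, 38, -0.000, -0.000, 0.014, 85,
-2, -48, 38, -0.000, -0.000, 0.014, 85,
-3, -48, 38, -0.000, -0.000, 0.014, 85,
-3, -48, 38, -0.000, -0.000, 0.014, 85,
-4, -48, 38, -0.000, -0.000, 0.014, 85,
-5, -48, 38, -0.000, -0.000, 0.014, 85,
```

>>> servo_tool(increments=[0, -50, 38, 0, 0, 0.016, 85, -1, -50, 38, 0, 0, 0.016, 85, -1, -50, 38, 0, 0, 0.016, 85, -2, -50, 38, 0, 0, 0.016, 85, -3, -48, 38, 0, 0, 0.016, 85, -3, -48, 38, 0, 0, 0.016, 85, -4, -48, 38, 0, 0, 0.015, 85, -5, -40, 35, 0, 0, 0, 85])

```text
clock: 4.25
tcp_pos: [0.5375, 0.2165, 0.1697]
orientation: [-3.135, 0.195, 0.0]
contact_force: [0.4, 0.5, -0.3]
grip_width: 0.0849
```

```bash
python3 snap.py w3; python3 snap.py w4
```

```text
4.25 [0.5375 0.2165 0.1697] [-3.1353  0.1946  0.    ] 0.525 [ 0.4  0.5 -0.3] 0.08491539584952457
4.3 [0.5342 0.2223 0.165 ] [ 3.1355 -0.183  -0.0093] 0.101 [-1.1  4.9 -2.5] 0.08510381475820757
```

View pics/w4.png

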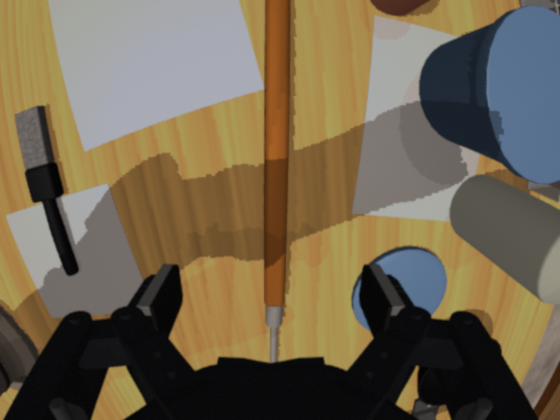

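```bash
python3 - <<'E'
from h import *
np.set_printoptions(precision=4,suppress=True)
z=np.load("pics/w4.npz");tcp=(z['p'],z['o'])
hsv=cv2.cvtColor(cv2.imread("pics/w4.png"),cv2.COLOR_BGR2HSV)
pts=[]
for v in list(range(10,300,20)):
    row=hsv[v,235:315]; m=(row[:,0]<14)&(row[:,1]>130); i=np.where(m)[0]
    if len(i)>8:
        a=onz("wrist",235+i[0]-.5,v,.024,tcp);b=onz("wrist",235+i[-1]+.5,v,.024,tcp); pts.append(np.r_[(a+b)/2,np.linalg.norm(a-b),v,235+i[0],235+i[-1]])
pts=np.array(pts);print(pts)
w=[onz("wrist",274,v,.024,tcp) for v in (305,307,309)];print("junction",w)
E
python3 snap.py w5 | head -1
```

```text
[[  0.5546   0.3471   0.024    0.0161  50.     270.     288.    ]
 [  0.5525   0.3294   0.024    0.0162  70.     270.     288.    ]
 [  0.5365   0.2242   0.024    0.0162 190.     266.     283.    ]
 [  0.5348   0.2052   0.024    0.0193 210.     265.     285.    ]]
junction [array([0.5221, 0.1006, 0.024 ]), array([0.5218, 0.098 , 0.024 ]), array([0.5215, 0.0954, 0.024 ])]
4.35 [0.5344 0.2196 0.1667] [ 3.1342 -0.1833 -0.0097] 0.082 [-0.  -0.9 -0.3] 0.08476144268085023
```

>>> servo_tool(increments=[1, 3, 30, 0, 0, 0.008, 85, 0, 0, 30, 0, 0, 0, 85, 0, 0, 30, 0, 0, 0, 60, 0, 0, 30, 0, 0, 0, 60, 0, 0, 22, 0, 0, 0, 60, 0, 0, 12, 0, 0, 0, 60, 0, 0, 5, 0, 0, 0, 60, 0, 0, 0, 0, 0, 0, 60], squeeze=40)

```text
clock: 5.4
tcp_pos: [0.5388, 0.211, 0.0126]
orientation: [-3.134, 0.209, -0.001]
contact_force: [-0.0, 1.5, 0.1]
grip_width: 0.0597
```

```bash
python3 snap.py w6;python3 snap.py s6 side
```

```text
5.4 [0.5388 0.211  0.0126] [-3.1342e+00  2.0930e-01 -1.2000e-03] 0.012 [-0.   1.5  0.1] 0.059733814938042425
5.45 [0.5389 0.2111 0.0128] [-3.134e+00  2.091e-01 -1.700e-03] 0.004 [-0.   0.2  0.4] 0.05996669691849219
```

View pics/w6.png

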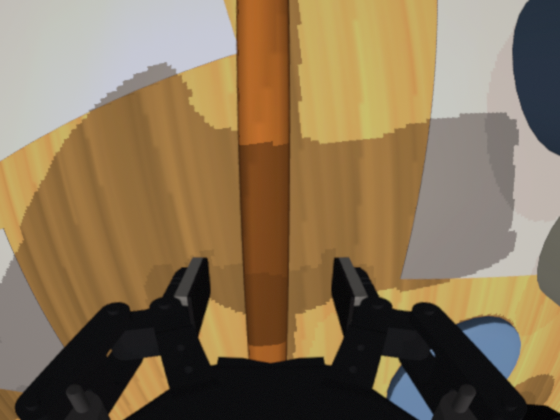

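>>> servo_tool(increments=[-2, -5, 4, 0, 0, -0.006, 60, 0, 0, 4, 0, 0, 0, 60, 0, 0, 0, 0, 0, 0, 40, 0, 0, 0, 0, 0, 0, 10, 0, 0, 0, 0, 0, 0, 10, 0, 0, 0, 0, 0, 0, 10, 0, 0, 0, 0, 0, 0, 10, 0, 0, 0, 0, 0, 0, 10], squeeze=90)

```text
clock: 6.5
tcp_pos: [0.5372, 0.2162, 0.0044]
orientation: [-3.135, 0.2, -0.0]
contact_force: [-0.9, -1.9, 5.6]
grip_width: 0.0202
```

```bash
python3 snap.py w7
```

```text
6.5 [0.5372 0.2162 0.0044] [-3.1351e+00  1.9980e-01 -4.0000e-04] 0.001 [-0.9 -1.9  5.6] 0.020220795601094434
```

View pics/w7.png

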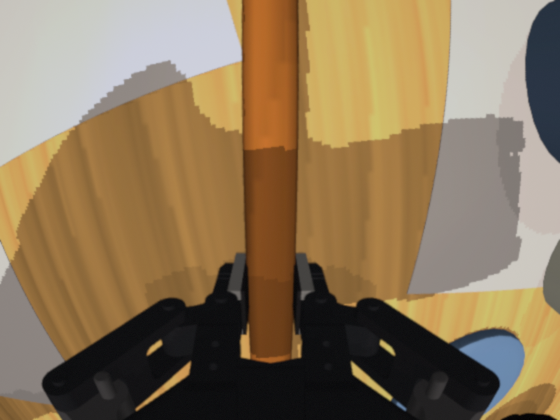

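>>> servo_tool(increments=[0, 0, -10, 0, 0, 0, 10, 0, 0, -25, 0, 0, 0, 10, 0, 0, -35, 0, 0, 0, 10, 0, 0, -40, 0, 0, 0, 10, 0, 0, -40, 0, 0, -0.05, 10, 0, 0, -40, 0, 0, -0.05, 10, 0, 0, -30, 0, 0, -0.043, 10, 0, 0, -12, 0, 0, 0, 10])

```text
clock: 7.55
tcp_pos: [0.5374, 0.2164, 0.2378]
orientation: [-3.14, -0.024, -0.003]
contact_force: [0.0, 0.6, -4.6]
grip_width: 0.0201
```

```bash
python3 snap.py w8;python3 snap.py s8 side;python3 snap.py c8 scene; python3 - <<'E'
import cv2
im=cv2.imread("pics/c8.png");cv2.imwrite("pics/c8x.png",cv2.resize(im[120:300,150:370],None,fx=3.3,fy=3.3,interpolation=cv2.INTER_CUBIC))
im=cv2.imread("pics/s8.png");cv2.imwrite("pics/s8x.png",cv2.resize(im[120:350,200:500],None,fx=2.6,fy=2.6,interpolation=cv2.INTER_CUBIC))
E
```

```text
7.55 [0.5374 0.2164 0.2378] [-3.1399e+00 -2.4300e-02 -3.0000e-03] 0.18 [ 0.   0.6 -4.6] 0.020086184301315157
7.6 [0.5376 0.2165 0.2382] [-3.1397 -0.0234 -0.0035] 0.045 [ 0.4  0.6 -1.4] 0.02026441147437944
7.65 [0.5372 0.2165 0.2368] [-3.1405e+00 -2.3700e-02 -1.8000e-03] 0.033 [-0.4 -0.4 -2.9] 0.020071287122662748
```

View pics/s8x.png

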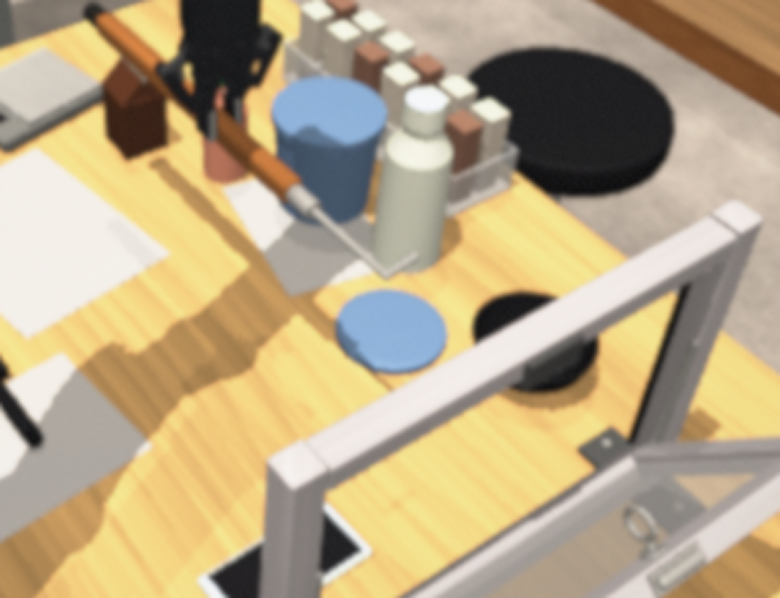

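View pics/c8x.png

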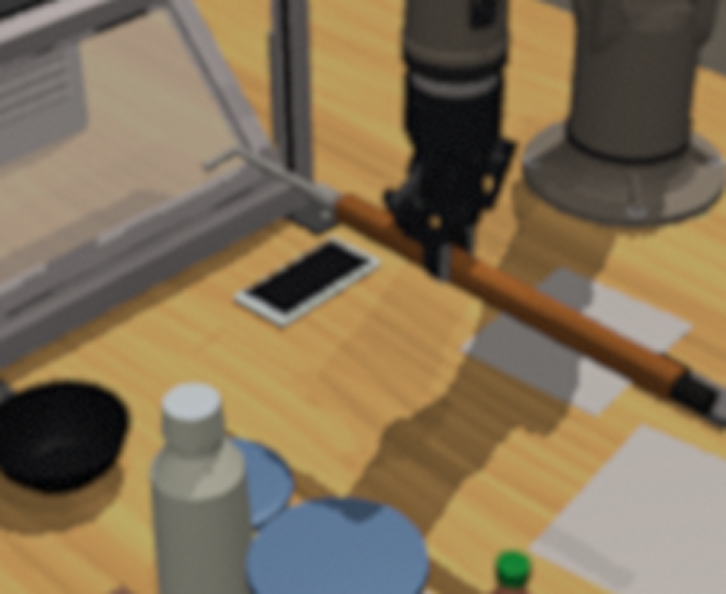

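View pics/w8.png

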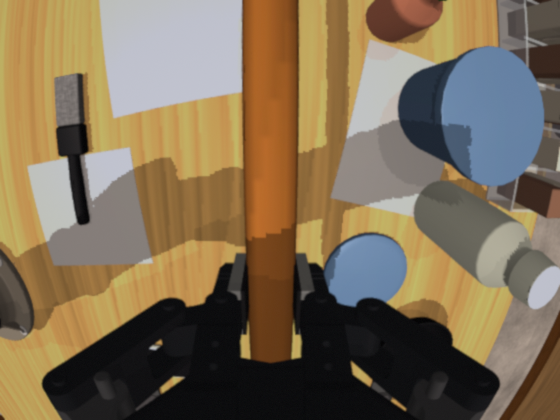

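```bash
python3 - <<'E'
from h import *
np.set_printoptions(precision=4,suppress=True)
tcp=(np.array([.5374,.2165,.2372]),np.array([-3.1401,-.0236,-.002]));Rm=R.from_rotvec(tcp[1])
for nm,s,c in (("bend",(347.7,225.5),(222.3,165.8)),("tip",(359.2,218.0),(211.8,170.3)),("ferr",(200+298/2.6,120+192/2.6),(150+338/3.3,120+205/3.3))):
    p,g=two(ray("side",*s),ray("scene",*c)); print(nm,p,g,"tool",Rm.inv().apply(p-tcp[0]))
E
```

```text
bend [ 0.5416 -0.029   0.2434] 0.00343536514157163 tool [ 0.0006  0.2455 -0.0065]
tip [ 0.5791 -0.0271  0.2453] 0.001384611557821401 tool [ 0.038   0.2441 -0.0084]
ferr [0.5428 0.0968 0.2456] 0.0033726464818613043 tool [ 0.0036  0.1198 -0.0085]
```

>>> servo_tool(increments=[-9, 30, 0, 0, 0, 0, 10, -12, 45, 0, 0, 0, 0, 10, -12, 45, 0, 0, 0, 0, 10, -12, 45, 0, 0, 0, 0, 10, -12, 45, 0, 0, 0, 0, 10, -12, 45, 0, 0, 0, 0, 10, -5, 28, 0, 0, 0, 0, 10, 0, 12, 0, 0, 0, 0, 10])

```text
clock: 8.7
tcp_pos: [0.4663, -0.0813, 0.2349]
orientation: [3.141, 0.02, -0.004]
contact_force: [0.6, 0.5, -2.7]
grip_width: 0.0201
```

```bash
python3 snap.py w9;python3 snap.py s9 side;python3 snap.py c9 scene; python3 - <<'E'
import cv2
im=cv2.imread("pics/c9.png");cv2.imwrite("pics/c9x.png",cv2.resize(im[80:280,100:340],None,fx=3,fy=3,interpolation=cv2.INTER_CUBIC))
im=cv2.imread("pics/s9.png");cv2.imwrite("pics/s9x.png",cv2.resize(im[240:390,370:520],None,fx=4,fy=4,interpolation=cv2.INTER_CUBIC))
E
```

```text
8.7 [ 0.4663 -0.0813  0.2349] [ 3.1413  0.0203 -0.0037] 0.242 [ 0.6  0.5 -2.7] 0.020084862265991443
8.75 [ 0.467  -0.0819  0.2352] [ 3.1406e+00  2.0500e-02 -2.3000e-03] 0.051 [ 1.7 -1.4 -2.7] 0.019745985007527746
8.8 [ 0.4674 -0.0804  0.2353] [ 3.141e+00  2.220e-02 -2.100e-03] 0.032 [ 0.7  0.4 -2.4] 0.02034685408496361
```

View pics/s9x.png

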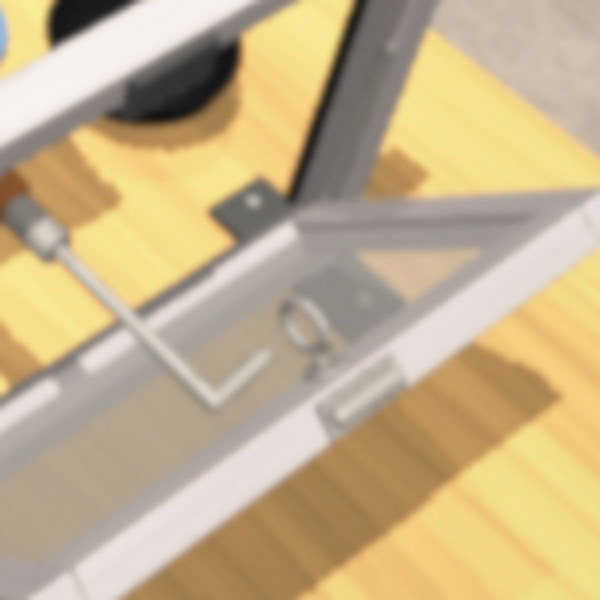

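View pics/c9x.png

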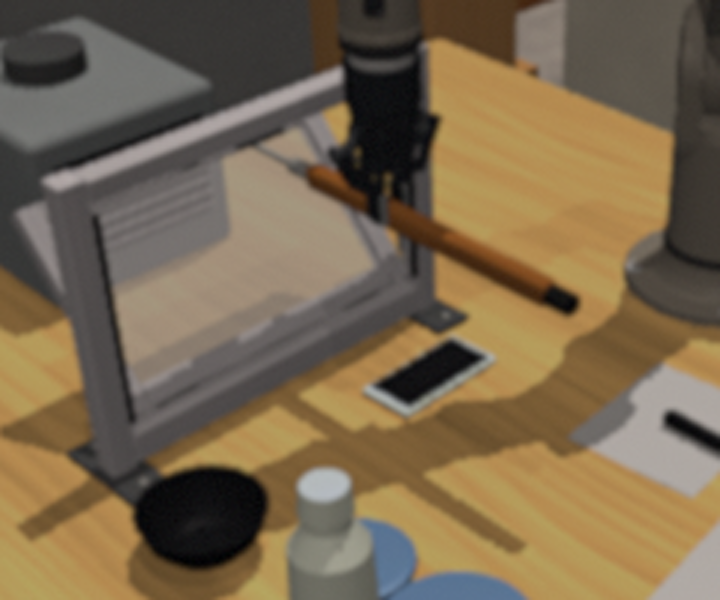

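View pics/s9.png

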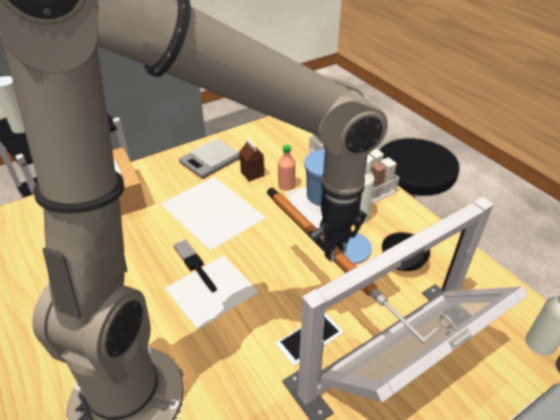

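>>> servo_tool(increments=[4, -1, -1.5, 0, 0, 0, 10, 5, 0, 0, 0, 0, 0, 10, 5, 0, 0, 0, 0, 0, 10, 4, 0, 0, 0, 0, 0, 10, 4, 0, 0, 0, 0, 0, 10, 3, 0, 0, 0, 0, 0, 10, 2, 0, 0, 0, 0, 0, 10, 0, 0, 0, 0, 0, 0, 10])

```text
clock: 9.85
tcp_pos: [0.4948, -0.0784, 0.2375]
orientation: [3.141, 0.025, 0.0]
contact_force: [-0.4, 0.6, -2.3]
grip_width: 0.0204
```

```bash
python3 snap.py s10 side; python3 - <<'E'
import cv2
im=cv2.imread("pics/s10.png");cv2.imwrite("pics/s10x.png",cv2.resize(im[290:370,400:480],None,fx=7,fy=7,interpolation=cv2.INTER_CUBIC))
E
```

```text
9.85 [ 0.4948 -0.0784  0.2375] [3.1414 0.0249 0.    ] 0.005 [-0.4  0.6 -2.3] 0.02044452087062469
```

View pics/s10x.png

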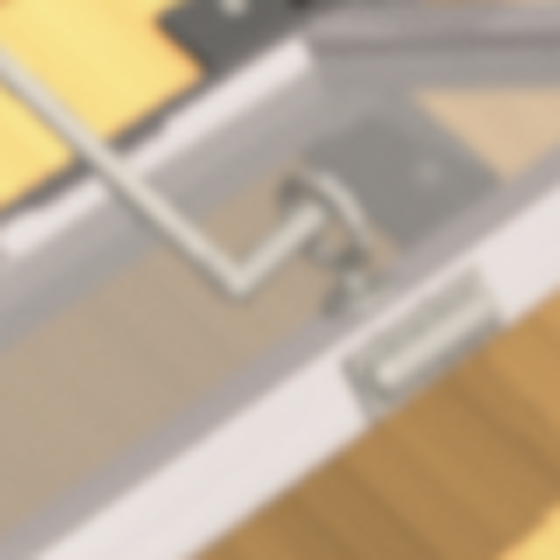

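>>> servo_tool(increments=[3, 0, 0, 0, 0, 0, 10, 4, 0, 0, 0, 0, 0, 10, 4, 0, 0, 0, 0, 0, 10, 3, 0, 0, 0, 0, 0, 10, 1, 0, 0, 0, 0, 0, 10, 0, 0, 0, 0, 0, 0, 10, 0, 0, 0, 0, 0, 0, 10, 0, 0, 0, 0, 0, 0, 10])

```text
clock: 10.9
tcp_pos: [0.5096, -0.0782, 0.2376]
orientation: [-3.141, -0.025, 0.0]
contact_force: [-0.3, 0.1, -3.0]
grip_width: 0.0202
```

```bash
python3 snap.py s11 side; python3 - <<'E'
import cv2
im=cv2.imread("pics/s11.png");cv2.imwrite("pics/s11x.png",cv2.resize(im[290:370,400:480],None,fx=7,fy=7,interpolation=cv2.INTER_CUBIC))
E
```

```text
10.9 [ 0.5096 -0.0782  0.2376] [-3.1414e+00 -2.4900e-02  1.0000e-04] 0.002 [-0.3  0.1 -3. ] 0.020159418902118836
```

View pics/s11x.png

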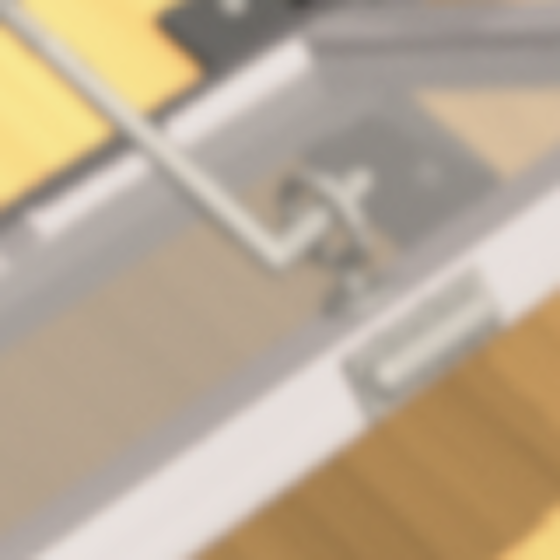

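```bash
cat > arc.py <<'E'
import numpy as np
def hook(th,s=.0055,hy=-.206,hz=.055):
    y=hy-(.222*np.sin(th)-.034*np.cos(th)); z=hz+.222*np.cos(th)+.034*np.sin(th)
    # closing tangent
    dy=.222*np.cos(th)+.034*np.sin(th); dz=.222*np.sin(th)-.034*np.cos(th); n=np.hypot(dy,dz)
    return np.array([y+s*dy/n, z+s*dz/n])
if __name__=="__main__":
    ths=[.72,.70,.66,.62,.57,.52,.47,.42,.37,.33,.29,.25,.21,.18,.15,.12,.10,.08,.06,.05,.04,.03,.02,.015,.01,.005,0]
    cur=np.array([-.3262,.2451])
    for t in ths:
        h=hook(t); print(t,h.round(4),"TCP",(h+[.248,-.0075]).round(4),"row ty,tz",(-(h-cur)*1000).round(1)); cur=h
E
python3 arc.py
```

```text
0.72 [-0.3222  0.2473] TCP [-0.0742  0.2398] row ty,tz [-4.  -2.2]
0.7 [-0.3183  0.2496] TCP [-0.0703  0.2421] row ty,tz [-3.9 -2.3]
0.66 [-0.3104  0.2539] TCP [-0.0624  0.2464] row ty,tz [-7.9 -4.3]
0.62 [-0.3024  0.2579] TCP [-0.0544  0.2504] row ty,tz [-8. -4.]
0.57 [-0.2921  0.2625] TCP [-0.0441  0.255 ] row ty,tz [-10.3  -4.6]
0.52 [-0.2817  0.2665] TCP [-0.0337  0.259 ] row ty,tz [-10.5  -4. ]
0.47 [-0.271  0.27 ] TCP [-0.023   0.2625] row ty,tz [-10.7  -3.5]
0.42 [-0.2602  0.273 ] TCP [-0.0122  0.2655] row ty,tz [-10.8  -3. ]
0.37 [-0.2492  0.2755] TCP [-0.0012  0.268 ] row ty,tz [-11.   -2.4]
0.33 [-0.2404  0.277 ] TCP [0.0076 0.2695] row ty,tz [-8.9 -1.6]
0.29 [-0.2315  0.2782] TCP [0.0165 0.2707] row ty,tz [-8.9 -1.2]
0.25 [-0.2225  0.279 ] TCP [0.0255 0.2715] row ty,tz [-8.9 -0.8]
0.21 [-0.2135  0.2795] TCP [0.0345 0.272 ] row ty,tz [-9.  -0.5]
0.18 [-0.2068  0.2797] TCP [0.0412 0.2722] row ty,tz [-6.7 -0.1]
0.15 [-0.2001  0.2796] TCP [0.0479 0.2721] row ty,tz [-6.7  0.1]
0.12 [-0.1933  0.2793] TCP [0.0547 0.2718] row ty,tz [-6.7  0.3]
0.1 [-0.1888  0.279 ] TCP [0.0592 0.2715] row ty,tz [-4.5  0.3]
0.08 [-0.1844  0.2786] TCP [0.0636 0.2711] row ty,tz [-4.5  0.4]
0.06 [-0.1799  0.2781] TCP [0.0681 0.2706] row ty,tz [-4.5  0.5]
0.05 [-0.1777  0.2779] TCP [0.0703 0.2704] row ty,tz [-2.2  0.3]
0.04 [-0.1754  0.2776] TCP [0.0726 0.2701] row ty,tz [-2.2  0.3]
0.03 [-0.1732  0.2773] TCP [0.0748 0.2698] row ty,tz [-2.2  0.3]
0.02 [-0.171   0.2769] TCP [0.077  0.2694] row ty,tz [-2.2  0.3]
0.015 [-0.1699  0.2767] TCP [0.0781 0.2692] row ty,tz [-1.1  0.2]
0.01 [-0.1688  0.2766] TCP [0.0792 0.2691] row ty,tz [-1.1  0.2]
0.005 [-0.1677  0.2764] TCP [0.0803 0.2689] row ty,tz [-1.1  0.2]
0 [-0.1666  0.2762] TCP [0.0814 0.2687] row ty,tz [-1.1  0.2]
```

>>> servo_tool(increments=[0, -4, -2.2, 0, 0, 0, 10, 0, -4, -2.2, 0, 0, 0, 10, 0, -6, -3.2, 0, 0, 0, 10, 0, -8, -4, 0, 0, 0, 10, 0, -8, -4, 0, 0, 0, 10, 0, -8, -3.5, 0, 0, 0, 10, 0, -4, -1.8, 0, 0, 0, 10, 0, 0, 0, 0, 0, 0, 10])

```text
clock: 11.95
tcp_pos: [0.509, -0.0352, 0.2585]
orientation: [-3.141, -0.027, 0.0]
contact_force: [-0.0, -0.1, -3.7]
grip_width: 0.0201
```

```bash
python3 snap.py s12 side; python3 - <<'E'
import cv2
im=cv2.imread("pics/s12.png");cv2.imwrite("pics/s12x.png",cv2.resize(im[260:380,370:490],None,fx=5,fy=5,interpolation=cv2.INTER_CUBIC))
E
```

```text
11.95 [ 0.509  -0.0352  0.2585] [-3.1405e+00 -2.6800e-02  3.0000e-04] 0.009 [-0.  -0.1 -3.7] 0.02005537934121075
```

View pics/s12x.png

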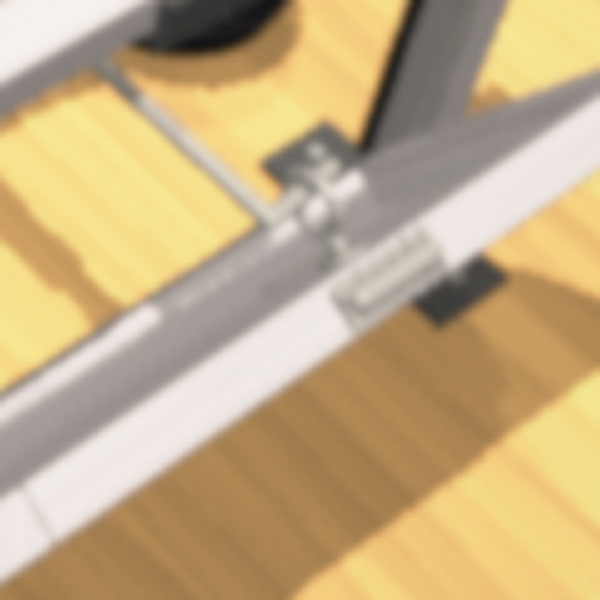

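>>> servo_tool(increments=[0, -9, -3.3, 0, 0, 0, 10, 0, -11, -3, 0, 0, 0, 10, 0, -11, -2.6, 0, 0, 0, 10, 0, -11, -2, 0, 0, 0, 10, 0, -11, -1.4, 0, 0, 0, 10, 0, -11, -0.8, 0, 0, 0, 10, 0, -10, -0.3, 0, 0, 0, 10, 0, -6, 0, 0, 0, 0, 10])

```text
clock: 13.0
tcp_pos: [0.5076, 0.0447, 0.2717]
orientation: [-3.141, -0.026, 0.0]
contact_force: [-0.1, -2.6, -3.5]
grip_width: 0.0199
```

```bash
python3 snap.py s13 side; python3 snap.py c13 scene; python3 - <<'E'
import cv2
im=cv2.imread("pics/s13.png");cv2.imwrite("pics/s13x.png",cv2.resize(im[200:380,290:530],None,fx=3.3,fy=3.3,interpolation=cv2.INTER_CUBIC))
im=cv2.imread("pics/c13.png");cv2.imwrite("pics/c13x.png",cv2.resize(im[80:260,100:340],None,fx=3.3,fy=3.3,interpolation=cv2.INTER_CUBIC))
E
```

```text
13.0 [0.5076 0.0447 0.2717] [-3.1414e+00 -2.6200e-02  5.0000e-04] 0.09 [-0.1 -2.6 -3.5] 0.019932569022645
13.05 [0.5076 0.0454 0.2717] [-3.1411e+00 -2.7100e-02  5.0000e-04] 0.021 [-0.4 -0.8 -3.3] 0.019886737411446222
```

View pics/s13x.png

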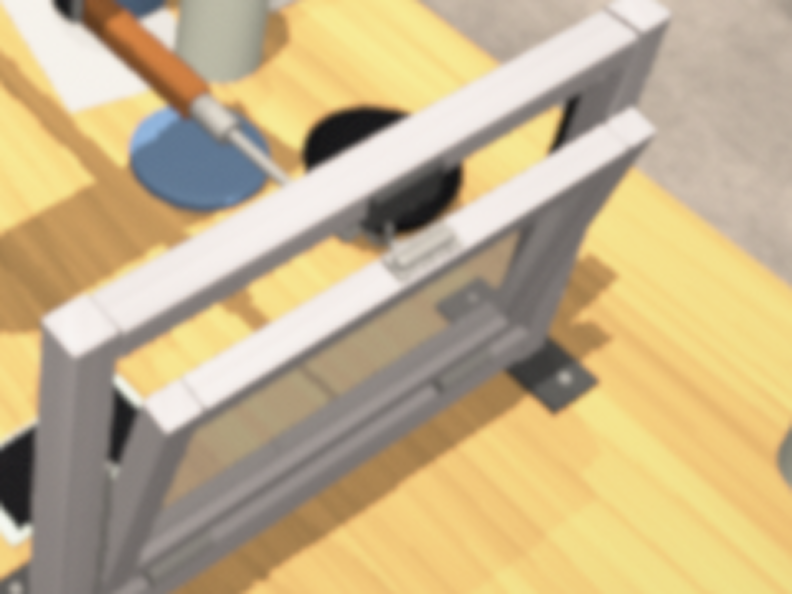

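View pics/c13x.png

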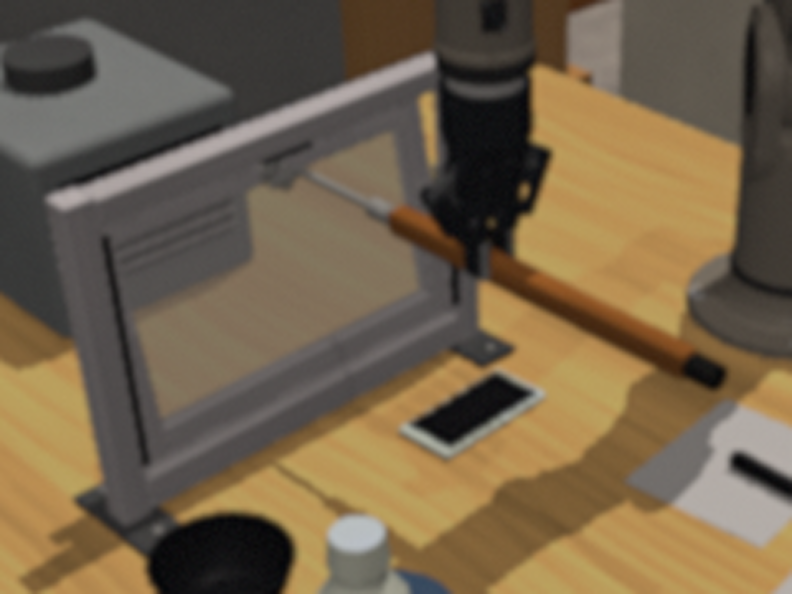

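>>> servo_tool(increments=[0, -3, 0, 0, 0, 0, 10, 0, -4, 0.2, 0, 0, 0, 10, 0, -4, 0.2, 0, 0, 0, 10, 0, -4, 0.3, 0, 0, 0, 10, 0, -3, 0.3, 0, 0, 0, 10, 0, -2, 0.2, 0, 0, 0, 10, 0, -1, 0.1, 0, 0, 0, 10, 0, 0, 0, 0, 0, 0, 10])

```text
clock: 14.1
tcp_pos: [0.5074, 0.065, 0.2705]
orientation: [-3.141, -0.025, 0.0]
contact_force: [0.1, -2.2, -2.8]
grip_width: 0.0204
```

>>> servo_tool(increments=[0, -1, 0.1, 0, 0, 0, 10, 0, -1, 0.1, 0, 0, 0, 10, 0, -0.5, 0.1, 0, 0, 0, 10, 0, -0.5, 0, 0, 0, 0, 10, 0, -0.5, 0, 0, 0, 0, 10, 0, -0.5, 0, 0, 0, 0, 10, 0, 0, 0, 0, 0, 0, 10, 0, 0, 0, 0, 0, 0, 10])

```text
clock: 15.1
tcp_pos: [0.5073, 0.0689, 0.2702]
orientation: [-3.141, -0.025, 0.0]
contact_force: [0.7, -3.3, -3.5]
grip_width: 0.0201
```

>>> servo_tool(increments=[0, -0.5, 0.1, 0, 0, 0, 10, 0, -0.5, 0.1, 0, 0, 0, 10, 0, -0.5, 0.1, 0, 0, 0, 10, 0, -0.5, 0, 0, 0, 0, 10, 0, -0.5, 0, 0, 0, 0, 10, 0, -0.5, 0, 0, 0, 0, 10, 0, 0, 0, 0, 0, 0, 10, 0, 0, 0, 0, 0, 0, 10])

```text
clock: 16.1
tcp_pos: [0.5074, 0.0709, 0.2699]
orientation: [3.141, 0.024, 0.0]
contact_force: [0.9, -5.3, -4.6]
grip_width: 0.02
```

>>> servo_tool(increments=[0, -0.5, 0.1, 0, 0, 0, 10, 0, -0.5, 0.1, 0, 0, 0, 10, 0, -0.5, 0.1, 0, 0, 0, 10, 0, -0.5, 0, 0, 0, 0, 10, 0, 0, 0, 0, 0, 0, 10, 0, 0, 0, 0, 0, 0, 10, 0, 0, 0, 0, 0, 0, 10, 0, 0, 0, 0, 0, 0, 10])

```text
clock: 17.1
tcp_pos: [0.5075, 0.0712, 0.2696]
orientation: [3.139, 0.022, 0.0]
contact_force: [1.4, -9.3, -3.8]
grip_width: 0.0202
```

>>> servo_tool(increments=[0, -0.5, 0, 0, 0, 0, 10, 0, -0.5, 0, 0, 0, 0, 10, 0, -0.5, 0, 0, 0, 0, 10, 0, -0.5, 0, 0, 0, 0, 10, 0, -0.5, 0, 0, 0, 0, 10, 0, 0, 0, 0, 0, 0, 10, 0, 0, 0, 0, 0, 0, 10, 0, 0, 0, 0, 0, 0, 10])

```text
clock: 18.1
tcp_pos: [0.5076, 0.0716, 0.2695]
orientation: [3.136, 0.019, 0.001]
contact_force: [2.7, -15.2, -4.1]
grip_width: 0.0206
```

>>> servo_tool(increments=[0, -0.5, 0, 0, 0, 0, 10, 0, -0.5, 0, 0, 0, 0, 10, 0, -0.5, 0, 0, 0, 0, 10, 0, 0, 0, 0, 0, 0, 10, 0, 0, 0, 0, 0, 0, 10, 0, 0, 0, 0, 0, 0, 10, 0, 0, 0, 0, 0, 0, 10, 0, 0, 0, 0, 0, 0, 10])

```text
clock: 19.1
tcp_pos: [0.5076, 0.0718, 0.2694]
orientation: [3.135, 0.018, 0.001]
contact_force: [2.6, -18.1, -3.9]
grip_width: 0.0199
```

```bash
python3 snap.py s14 side; python3 - <<'E'
import cv2
im=cv2.imread("pics/s14.png");cv2.imwrite("pics/s14x.png",cv2.resize(im[200:380,290:530],None,fx=3.3,fy=3.3,interpolation=cv2.INTER_CUBIC))
E
```

```text
19.1 [0.5076 0.0718 0.2694] [3.1348e+00 1.7700e-02 8.0000e-04] 0.001 [  2.6 -18.1  -3.9] 0.01994555923150996
```

View pics/s14x.png

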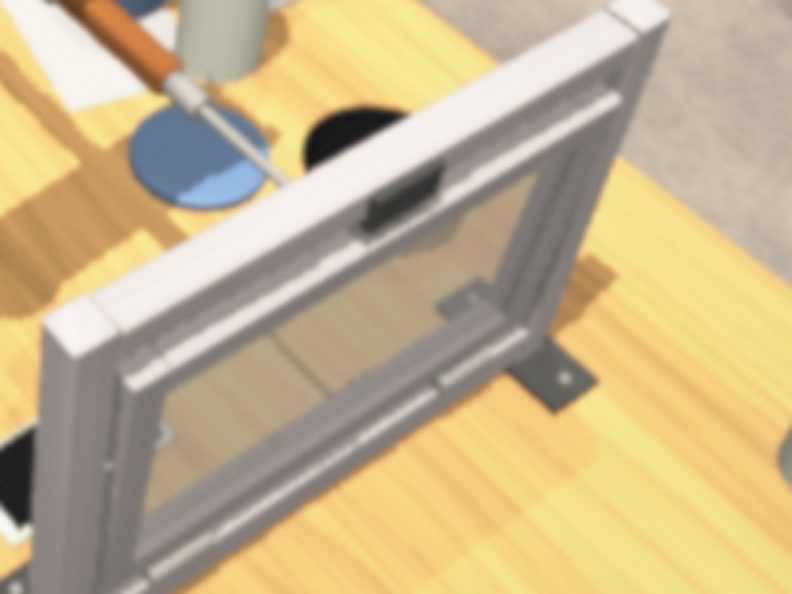

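```bash
cat > ang.py <<'E'
from h import *
import sys
def ang(tag,lo=.085,hi=.26):
    D=np.load(f"pics/{tag}.npz")['d'];P=cloud("side",D)
    ctr=np.array([.530,-.205]);t=np.array([.9999,.0157]);n=np.array([.0157,-.9999])
    q=P.reshape(-1,3);X=(q[:,:2]-ctr)@n;Y=(q[:,:2]-ctr)@t;Z=q[:,2]
    # back face of panel side frames/pane
    m=(abs(Y)<.19)&(X>-.03)&(X<.12)&(Z>lo)&(Z<hi);x,z=X[m],Z[m]
    k=np.ones(len(x),bool)
    for _ in range(15):
        a=np.polyfit(z[k],x[k],1);r=x-np.polyval(a,z);k=abs(r)<max(.004,1.5*np.std(r[k]) if _<8 else .004)
    # vent top front/back at frame
    fm=(abs(abs(Y)-.215)<.01)&(abs(X)<.03)&(Z>.1)&(Z<.3);b=np.polyfit(Z[fm],X[fm],1)
    print(tag,"theta",np.arctan(a[0]).round(4),"x at z.17",np.polyval(a,.17).round(4),k.sum(),"| frame lean",np.arctan(b[0]).round(4),np.polyval(b,.17).round(4),fm.sum())
for t in sys.argv[1:]: ang(t)
E
python3 ang.py s12 s13 s14
```

```text
s12 theta 0.4845 x at z.17 0.0601 1620 | frame lean 0.0011 0.0147 799
s13 theta 0.1655 x at z.17 0.0217 2749 | frame lean 0.0007 0.0148 571
s14 theta 0.0471 x at z.17 0.0082 4435 | frame lean 0.0007 0.0148 760
```

>>> servo_tool(increments=[0, -0.5, 0, 0, 0, 0, 10, 0, -0.5, 0, 0, 0, 0, 10, 0, -0.5, 0, 0, 0, 0, 10, 0, 0, 0, 0, 0, 0, 10, 0, 0, 0, 0, 0, 0, 10, 0, 0, 0, 0, 0, 0, 10, 0, 0, 0, 0, 0, 0, 10, 0, 0, 0, 0, 0, 0, 10])

```text
clock: 20.15
tcp_pos: [0.5076, 0.0725, 0.2694]
orientation: [3.134, 0.017, 0.001]
contact_force: [3.0, -20.9, -5.0]
grip_width: 0.02
```

```bash
python3 snap.py s15 side; python3 ang.py s15; python3 snap.py w15;  python3 snap.py c15 scene; python3 - <<'E'
import cv2
im=cv2.imread("pics/c15.png");cv2.imwrite("pics/c15x.png",cv2.resize(im[80:260,100:340],None,fx=3.3,fy=3.3,interpolation=cv2.INTER_CUBIC))
E
```

```text
20.15 [0.5076 0.0725 0.2694] [3.134e+00 1.670e-02 8.000e-04] 0.002 [  3.  -20.9  -5. ] 0.020005807159456615
s15 theta 0.0437 x at z.17 0.0078 4483 | frame lean 0.0014 0.0148 788
20.2 [0.5077 0.0726 0.2694] [3.134e+00 1.690e-02 8.000e-04] 0.001 [  2.6 -20.8  -4.6] 0.020331727083557388
20.25 [0.5076 0.0726 0.2694] [3.1339e+00 1.6900e-02 8.0000e-04] 0.001 [  3.2 -19.8  -4.5] 0.020201123475348828
```

View pics/c15x.png

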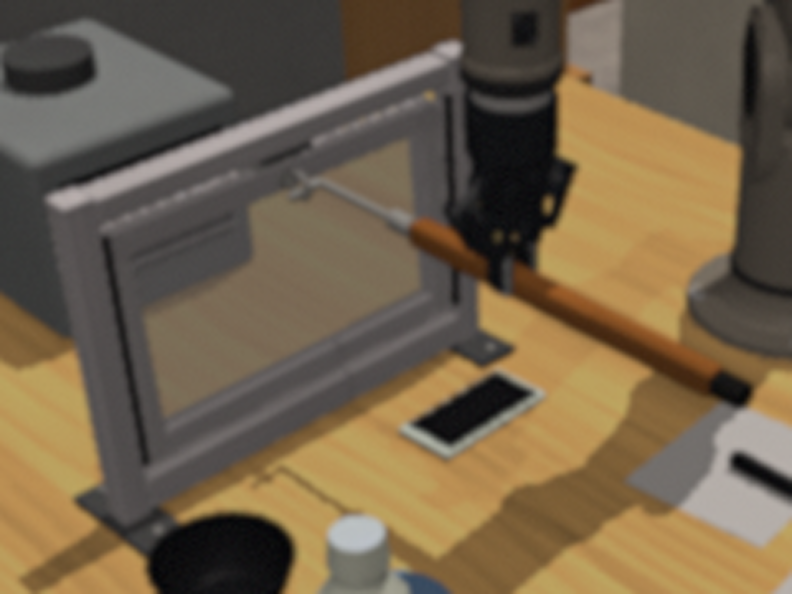

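View pics/w15.png

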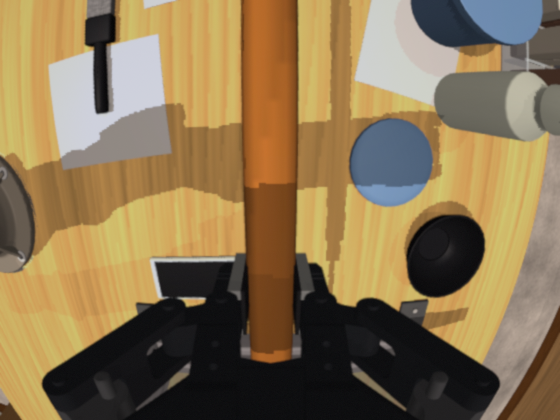

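>>> servo_tool(increments=[0, -0.4, 0, 0, 0, 0, 10, 0, -0.4, 0, 0, 0, 0, 10, 0, -0.4, 0, 0, 0, 0, 10, 0, 0, 0, 0, 0, 0, 10, 0, 0, 0, 0, 0, 0, 10, 0, 0, 0, 0, 0, 0, 10, 0, 0, 0, 0, 0, 0, 10, 0, 0, 0, 0, 0, 0, 10])

```text
clock: 21.3
tcp_pos: [0.5076, 0.074, 0.2694]
orientation: [3.134, 0.017, 0.001]
contact_force: [2.5, -19.0, -4.2]
grip_width: 0.0198
```

>>> servo_tool(increments=[0, -0.4, 0, 0, 0, 0, 10, 0, -0.4, 0, 0, 0, 0, 10, 0, -0.4, 0, 0, 0, 0, 10, 0, 0, 0, 0, 0, 0, 10, 0, 0, 0, 0, 0, 0, 10, 0, 0, 0, 0, 0, 0, 10, 0, 0, 0, 0, 0, 0, 10, 0, 0, 0, 0, 0, 0, 10])

```text
clock: 22.3
tcp_pos: [0.5071, 0.0818, 0.2697]
orientation: [-3.141, -0.025, 0.0]
contact_force: [0.4, -2.8, -3.8]
grip_width: 0.0201
```

>>> servo_tool(increments=[0, -0.4, 0, 0, 0, 0, 10, 0, -0.4, 0, 0, 0, 0, 10, 0, -0.4, 0, 0, 0, 0, 10, 0, 0, 0, 0, 0, 0, 10, 0, 0, 0, 0, 0, 0, 10, 0, 0, 0, 0, 0, 0, 10, 0, 0, 0, 0, 0, 0, 10, 0, 0, 0, 0, 0, 0, 10])

```text
clock: 23.3
tcp_pos: [0.5072, 0.082, 0.2696]
orientation: [3.14, 0.024, 0.0]
contact_force: [0.2, -5.8, -3.3]
grip_width: 0.0203
```

```bash
python3 snap.py s16 side; python3 ang.py s16
```

```text
23.3 [0.5072 0.082  0.2696] [3.1405e+00 2.4000e-02 2.0000e-04] 0.001 [ 0.2 -5.8 -3.3] 0.0202516520142012
s16 theta 0.0005 x at z.17 0.0028 5051 | frame lean 0.0011 0.0148 776
```

>>> servo_tool(increments=[0, 3, 0, 0, 0, 0, 10, 0, 3, 0, 0, 0, 0, 10, 0, 1, 0, 0, 0, 0, 10, 0, 0, 0, 0, 0, 0, 10, -3, 0, 0, 0, 0, 0, 10, -4, 0, 0, 0, 0, 0, 10, -4, 0, 0, 0, 0, 0, 10, 0, 0, 0, 0, 0, 0, 10])

```text
clock: 24.35
tcp_pos: [0.4959, 0.0758, 0.2697]
orientation: [-3.141, -0.025, 0.0]
contact_force: [-0.3, 0.8, -1.9]
grip_width: 0.0199
```

```bash
python3 snap.py s17 side; python3 ang.py s17;  python3 snap.py c17 scene; python3 - <<'E'
import cv2
im=cv2.imread("pics/c17.png");cv2.imwrite("pics/c17x.png",cv2.resize(im[110:170,160:250],None,fx=8,fy=8,interpolation=cv2.INTER_CUBIC))
E
```

```text
24.35 [0.4959 0.0758 0.2697] [-3.1411e+00 -2.5500e-02  2.0000e-04] 0.01 [-0.3  0.8 -1.9] 0.019926414914146977
s17 theta 0.0003 x at z.17 0.0028 5053 | frame lean 0.0014 0.0147 788
24.4 [0.4961 0.0759 0.2697] [-3.1411e+00 -2.5500e-02 -2.0000e-04] 0.008 [ 0.7 -0.5 -2.8] 0.019981940556546483
```

View pics/c17x.png

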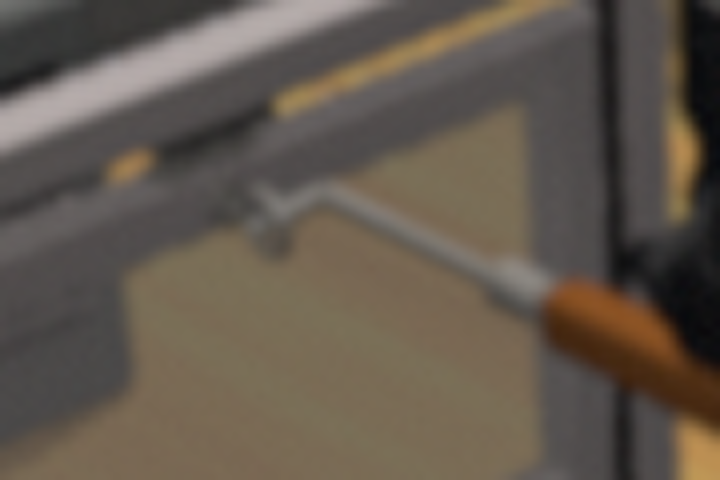

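Prong sliding out free of force, vent stays shut. Continue out sideways.

>>> servo_tool(increments=[-4, 0, 0, 0, 0, 0, 10, -5, 0, 0, 0, 0, 0, 10, -5, 0, 0, 0, 0, 0, 10, -5, 0, 0, 0, 0, 0, 10, -5, 0, 0, 0, 0, 0, 10, -5, 0, 0, 0, 0, 0, 10, -3, 0, 0, 0, 0, 0, 10, 0, 0, 0, 0, 0, 0, 10])

```text
clock: 25.45
tcp_pos: [0.4641, 0.0753, 0.2697]
orientation: [-3.141, -0.025, -0.0]
contact_force: [0.4, 0.2, -2.3]
grip_width: 0.0199
```

```bash
python3 snap.py s18 side; python3 ang.py s18;  python3 snap.py c18 scene; python3 - <<'E'
import cv2
im=cv2.imread("pics/c18.png");cv2.imwrite("pics/c18x.png",cv2.resize(im[110:170,160:250],None,fx=8,fy=8,interpolation=cv2.INTER_CUBIC))
E
```

```text
25.45 [0.4641 0.0753 0.2697] [-3.1412e+00 -2.5300e-02 -1.0000e-04] 0.008 [ 0.4  0.2 -2.3] 0.019862844490700454
s18 theta 0.0001 x at z.17 0.0029 5062 | frame lean 0.0012 0.0148 768
25.5 [0.4643 0.0753 0.2697] [-3.1413e+00 -2.5200e-02 -3.0000e-04] 0.007 [ 0.3 -0.3 -3.5] 0.020159171740095582
```

View pics/c18x.png

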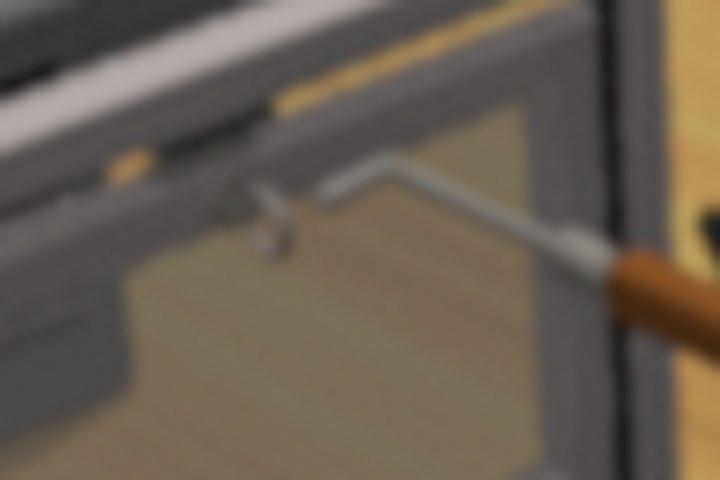

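>>> servo_tool(increments=[0, -12, 0, 0, 0, 0, 10, 0, -20, 0, 0, 0, 0, 10, 0, -20, 0, 0, 0, 0, 10, 12, -20, 0, 0, 0, 0.03, 10, 18, -22, 0, 0, 0, 0.04, 10, 20, -22, 0, 0, 0, 0.04, 10, 14, -18, 0, 0, 0, 0.032, 10, 8, -8, 0, 0, 0, 0, 10])

```text
clock: 26.55
tcp_pos: [0.54, 0.216, 0.269]
orientation: [3.135, -0.195, 0.0]
contact_force: [-0.6, -0.3, -2.3]
grip_width: 0.0203
```

```bash
python3 snap.py w19;python3 snap.py s19 side; python3 ang.py s19
```

```text
26.55 [0.54  0.216 0.269] [ 3.1349e+00 -1.9490e-01  1.0000e-04] 0.172 [-0.6 -0.3 -2.3] 0.020270884948625174
26.6 [0.5406 0.216  0.2691] [ 3.1351e+00 -1.9420e-01  1.3000e-03] 0.045 [ 1.   1.4 -2.1] 0.020190187218028594
s19 theta 0.0005 x at z.17 0.0029 5058 | frame lean 0.0015 0.0148 784
```

View pics/s19.png

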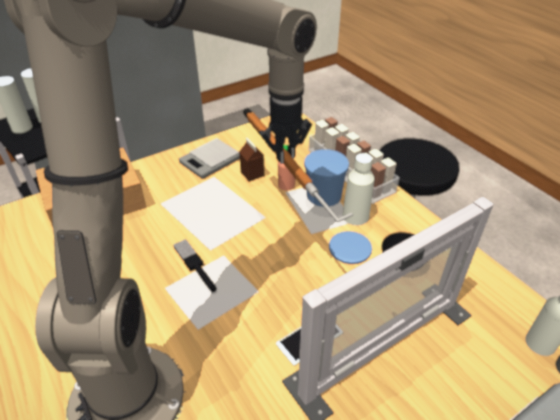

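>>> servo_tool(increments=[-4, 0, 20, 0, 0, 0, 10, -2, 0, 35, 0, 0, 0, 10, 0, 0, 40, 0, 0, 0, 10, 0, 0, 40, 0, 0, 0, 10, 0, 0, 40, 0, 0, 0, 10, 0, 0, 30, 0, 0, 0, 10, 0, 0, 15, 0, 0, 0, 10, 0, 0, 8, 0, 0, 0, 10])

```text
clock: 27.65
tcp_pos: [0.5333, 0.2141, 0.0416]
orientation: [-3.135, 0.198, -0.0]
contact_force: [0.1, 0.6, -1.9]
grip_width: 0.0199
```

```bash
python3 snap.py s20 side; python3 snap.py c20 scene;python3 - <<'E'
import cv2
im=cv2.imread("pics/c20.png");cv2.imwrite("pics/c20x.png",cv2.resize(im[190:360,200:420],None,fx=3.5,fy=3.5,interpolation=cv2.INTER_CUBIC))
E
```

```text
27.65 [0.5333 0.2141 0.0416] [-3.1353e+00  1.9830e-01 -1.0000e-04] 0.115 [ 0.1  0.6 -1.9] 0.019908441258058584
27.7 [0.5331 0.2141 0.0411] [ 3.1351e+00 -1.9810e-01 -4.0000e-04] 0.027 [ 0.2  0.3 -2.6] 0.019993568375812586
```

View pics/c20x.png

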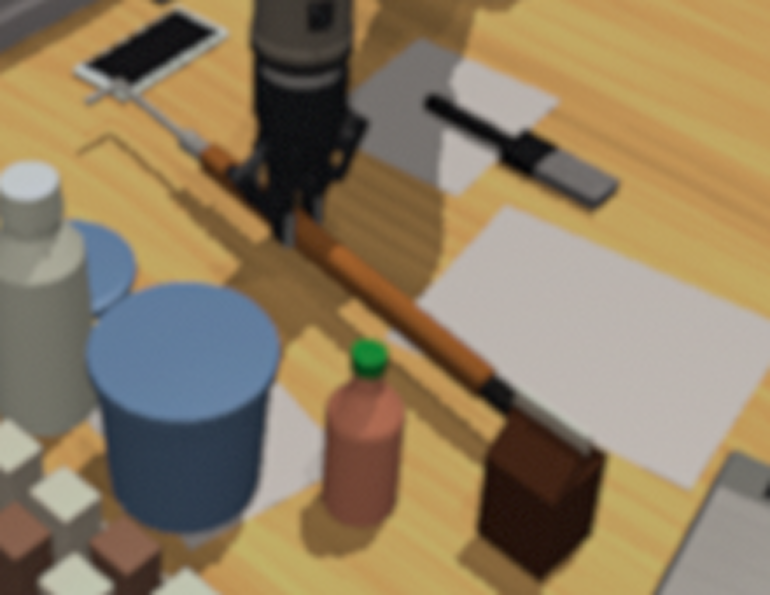

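>>> servo_tool(increments=[0, 0, 10, 0, 0, 0, 10, 0, 0, 10, 0, 0, 0, 10, 0, 0, 8, 0, 0, 0, 10, 0, 0, 4, 0, 0, 0, 10, 0, 0, 2, 0, 0, 0, 10, 0, 0, 1, 0, 0, 0, 10, 0, 0, 1, 0, 0, 0, 10, 0, 0, 0, 0, 0, 0, 10])

```text
clock: 28.75
tcp_pos: [0.5332, 0.2144, 0.0057]
orientation: [-3.135, 0.198, -0.0]
contact_force: [0.0, 0.5, -2.5]
grip_width: 0.0202
```

>>> servo_tool(increments=[0, 0, 0.5, 0, 0, 0, 10, 0, 0, 0.5, 0, 0, 0, 10, 0, 0, 0.5, 0, 0, 0, 10, 0, 0, 0, 0, 0, 0, 10, 0, 0, 0, 0, 0, 0, 14, 0, 0, 0, 0, 0, 0, 20, 0, 0, 0, 0, 0, 0, 26, 0, 0, 0, 0, 0, 0, 32])

```text
clock: 29.75
tcp_pos: [0.5335, 0.2145, 0.0042]
orientation: [-3.135, 0.198, -0.001]
contact_force: [-0.2, 0.1, -0.1]
grip_width: 0.032
```

>>> servo_tool(increments=[0, 0, 0, 0, 0, 0, 45, 0, 0, 0, 0, 0, 0, 50, 0, 0, 0, 0, 0, 0, 50, 0, 0, 0, 0, 0, 0, 50, 0, 0, -5, 0, 0, 0, 50, 0, 0, -15, 0, 0, 0, 50, 0, 0, -25, 0, 0, 0, 50, 0, 0, -30, 0, 0, 0, 50])

```text
clock: 30.75
tcp_pos: [0.5331, 0.2142, 0.0806]
orientation: [3.135, -0.198, -0.0]
contact_force: [0.1, -0.0, -0.0]
grip_width: 0.05
```

>>> servo_tool(increments=[0, 0, -30, 0, 0, 0, 50, 0, 0, -30, 0, 0, 0, 50, 0, 0, -30, 0, 0, 0, 50, 0, -10, -30, 0, 0, 0, 50, 0, 0, -20, 0, 0, 0, 50, 0, 0, -5, 0, 0, 0, 50, 0, 0, 0, 0, 0, 0, 50, 0, 0, 0, 0, 0, 0, 50])

```text
clock: 31.75
tcp_pos: [0.5338, 0.2239, 0.2233]
orientation: [3.134, -0.198, -0.002]
contact_force: [-0.0, -0.4, -0.0]
grip_width: 0.0501
```

```bash
python3 snap.py w21;python3 snap.py s21 side; python3 ang.py s21;python3 snap.py c21 scene; python3 - <<'E'
from h import *
np.set_printoptions(precision=4,suppress=True)
D=np.load("pics/s21.npz")['d'];P=cloud("side",D);hsv=cv2.cvtColor(cv2.imread("pics/s21.png"),cv2.COLOR_BGR2HSV)
m=(hsv[...,0]>4)&(hsv[...,0]<14)&(hsv[...,1]>150)&(P[...,0]>.45)&(P[...,0]<.62)&(P[...,1]>0)&(P[...,1]<.5)&(P[...,2]<.06)
q=P[m];
for a,b in((.1,.18),(.18,.26),(.3,.36),(.36,.43)):
    s=q[(q[:,1]>a)&(q[:,1]<b)]; print(a,len(s),np.median(s,0) if len(s) else "")
for t in ("a_","21"):
  for n,s in (("scene","c21"),("side","s21")):
    pass
for n,s,a in (("scene","c21","a_scene"),("side","s21","a_side")):
    A=cv2.imread(f"pics/{a}.png");B=cv2.imread(f"pics/{s}.png");cv2.imwrite(f"pics/d_{n}.png",cv2.absdiff(A,B))
E
```

```text
31.75 [0.5338 0.2239 0.2233] [ 3.1344e+00 -1.9820e-01 -2.1000e-03] 0.004 [-0.  -0.4 -0. ] 0.05005848319091972
31.8 [0.5339 0.2239 0.2232] [ 3.1343e+00 -1.9810e-01 -2.1000e-03] 0.004 [0.  0.1 0.3] 0.05009974033462125
s21 theta 0.0002 x at z.17 0.0029 5057 | frame lean 0.0005 0.0148 776
31.85 [0.534  0.224  0.2233] [ 3.1344e+00 -1.9810e-01 -1.9000e-03] 0.005 [-0.7 -0.1  0.5] 0.04945007369256194
0.1 154 [0.5178 0.1366 0.0259]
0.18 114 [0.5275 0.2148 0.0252]
0.3 75 [0.5407 0.3267 0.0256]
0.36 75 [0.5495 0.3903 0.0257]
```

View pics/s21.png

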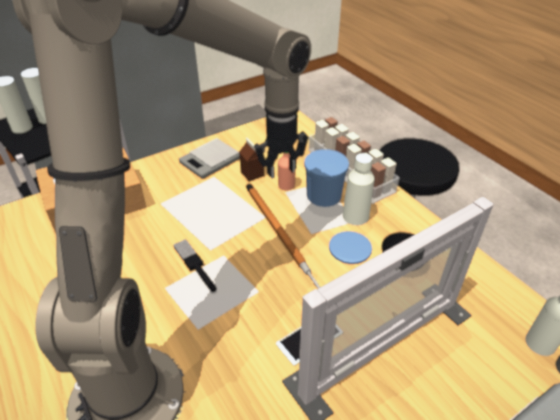

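View pics/c21.png

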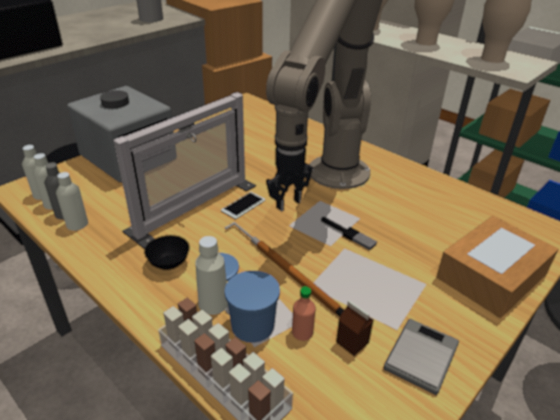

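View pics/d_scene.png

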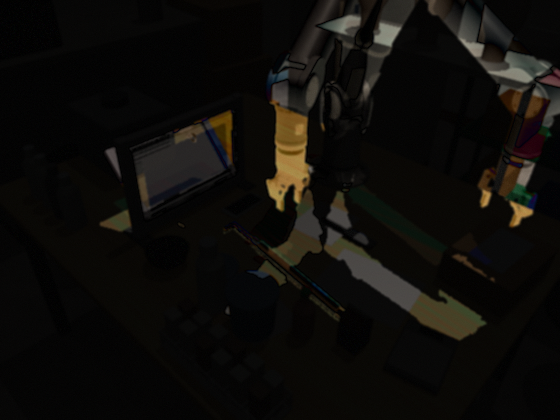

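```bash
python3 -c "
from bench import *
print(hand_in())"
```

```text
the job is handed in; nothing more can be done
None
```

The vent is shut over its catch, the pole is unhooked and lies flat on the robot's side of the screen, and the job is handed in at about 32 s of the 66 s allowed. `hand_in()` gave no verdict, so this rests on my own checks.

**What I did:** I gripped the pole at its balance point and passed the prong sideways through the ring while the vent stood open at about 0.72 rad. I then pulled the vent round its arc and crept over the catch. The highest wrist force I read was about 21 N, against the 35 N limit; I only saw it at the end of each move, so a brief peak between readings would not show. I held the vent shut with the prong still in the eye for over a second, then slid the prong out. The pole went back close to where it was found.

**Last checks:**
- **Vent:** about 0.000 rad from the side depth image, unchanged after unhooking.
- **Pole:** the shaft's top face reads about 25–26 mm up along its whole length, so it lies flat. The hook end is about 17 cm in front of the screen.
- **Hand:** about 0.22 m up, with near-zero force.
- **Other things:** comparing the scene camera's picture with the one from the start shows nothing else moved. I saved the same comparison for the side camera but did not look at it.

**What disagreed:** the two fixed cameras and the wrist camera put the hook and the screen up to 4–6 mm apart. I settled this by checking close-ups before inserting the prong.

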